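# Set the nest jig's sliding stop to the long setting block and lock it

## Task

Set up the nest jig to the longest of the three setting blocks: take that block out of its rack, lay it flat and lengthwise in the jig, slide the stop along its track until the block is snug between the stop and the fixed end, and throw the stop's clamp lever fully over to lock it. Then lift the block out and set it down the same way up on the open bench, clear of jig and rack. Leave the stop as set, the other two blocks in the rack and the tools lying about where they are.

Things in the scene. Friction and masses are not known exactly. Their poses are not given: they have to be found in the camera images.
- nest_jig: Nest jig, screwed down (fixed; place, yaw vary): aluminium deck 96 (x) x 210 (y) x 12 mm high. Origin: centre of its underside, on the bench; own y runs along the track: sliding stop on the +y half, fixed end at the -y end; z up. Work lies on the deck at x = 0. A steel rail 10 mm high above the deck runs along the +x edge (inner side x = +37 mm); the -x edge is open.
- fixed_end_face (a point): Foot of the fixed end's working face, at deck height, mid width (jig x = 0, y = -91, z = 12 mm). The fixed end is a steel block 66 wide (x), 14 thick, 34 mm high above the deck.
- stop (a joint): Travel of the sliding stop along the track towards the fixed end (m), 0 to 0.088: the gap between stop face and fixed end is 130 mm minus this travel. Starts at 0 to 0.035. Friction about 3 N; stays where it is left. Its carriage is dark steel, 66 long (y), 64 wide, 22 mm high above the deck, with a steel face plate 34 mm high in front.
- stop_grip (a point): Top centre of the stop's black grip, an upright block like a fader cap: 16 (jig x) x 26 (jig y) x 28 mm tall, its top 62 mm above the bench, its foot on the carriage 34 mm above the bench. Free on both x sides; the stop face is 27 mm ahead (-y), the lever's hub axis 28 mm behind (+y; hub radius 11, top 55 mm above the bench).
- stop_face (a point): Foot of the stop's working face at deck height, mid width; it faces the fixed end.
- clamp_lever (a joint): Angle of the stop's clamp lever (rad): 0 = loose, pointing away from the fixed end (jig +y); 1.57 = locked, pointing to the jig's open side (jig -x). Starts at 0 to 0.2. Turns anticlockwise seen from above about the upright axis through lever_hub, stays where it is left, takes 1 to 2 N at the ball; locked, it brakes the stop on the track (about 10 N).
- lever_ball (a point): Centre of the black ball (19 mm across) at the lever's end, 60 mm from the hub axis, 52 mm above the bench; the 9 mm thick lever arm slopes from it down to 45 mm above the bench at the hub. Below the ball there is nothing higher than the deck (12 mm).
- lever_hub (a point): Point on the lever's upright turning axis, 52 mm above the bench; it rides on the stop, 28 mm behind the grip.
- block_rack: Wooden rack (fixed; place, yaw vary): board 140 (x) x 84 (y) x 8 mm, four upright ribs 6 thick, 34 long (y), 31 mm high above the board, 42 mm apart in x. Origin: centre of its underside. One setting block stands in each bay (x = -42, 0, 42 mm), its length along rack y. The ribs leave no room beside its sides: in the rack it can be gripped only by its two ends.
- block_long: The longest setting block, 64 long (own y) x 32 wide (own x) x 34 mm high, plain steel-grey, loose, about 0.2 kg, dark tapped hole in its top. Origin: centre of its underside, z up; stands 8 mm above the bench on the rack's board, in any bay. In the jig its ends meet stop and fixed end, so there it is gripped across its 32 mm width.
- block_mid: Middle setting block, same section, 52 mm long; stays in the rack.
- block_short: Shortest setting block, same section, 40 mm long; stays in the rack.
- bench_block: Square steel bench block, 62 x 62 x 20 mm, behind the jig, origin centre of its underside; a bystander.
- ring_clamp: Wooden ring clamp, 30 x 110 (own y) x 26 mm, lying in front of the jig; a bystander.
- graver: Hand graver with a wooden mushroom handle, 26 x 105 (own y) x 26 mm, lying farther behind the jig; a bystander.
- knurled_tin: Round black knurled tin, 67 mm across, 38 mm high, standing behind the jig, to its right; origin centre of its underside; a bystander.
- eyepieces (a point): Foremost point of the microscope's eyepieces: solid furniture overhanging the bench, 0.19 to 0.28 m above it, from here away from the robot and from 40 mm to the right of this point to 100 mm to its left. Keep gripper, wrist and arm on the robot's side of it, also on the way between jig and rack.

How it is judged:
On the way, in this order (a step that is already met when the one before it is completed fails the run):
1. the long block lies lengthwise on the jig's deck between the open stop and the fixed end, let go (z of block_long in the frame of nest_jig between 0.009 and 0.015 m and x of block_long in the frame of nest_jig between -0.025 and 0.025 m and y of block_long in the frame of nest_jig below 0.02 m and angle between block_long's own z axis and vertical below 0.06 rad and angle between the y axis of block_long and the y axis of nest_jig, either way round below 0.2 rad and contact force between the fingers and block_long below 0.1 N), for 0.2 s.
2. the stop has been slid up: the block is snug and square between stop and fixed end (play under 2 mm), with the lever still loose (value of joint stop between 0.064 and 0.068 m and y of block_long in the frame of nest_jig below -0.0565 m and angle between the y axis of block_long and the y axis of nest_jig, either way round below 0.04 rad and z of block_long in the frame of nest_jig below 0.015 m and value of joint clamp_lever below 0.8 rad), for 0.2 s.
3. the clamp lever has been thrown fully over with the block still snug in the jig (value of joint clamp_lever above 1.35 rad and value of joint stop between 0.064 and 0.068 m and y of block_long in the frame of nest_jig below -0.0565 m and z of block_long in the frame of nest_jig below 0.015 m), for 0.2 s.
At the end, for the whole second after the job is handed in: The stop's travel is 66 mm within 2 mm (gap equal to the 64 mm block), the clamp lever is past 1.35 rad, the long block stands the same way up at rest on the bench top itself (not on jig or rack), and the other two blocks are still down in the rack (value of joint stop between 0.064 and 0.068 m and value of joint clamp_lever above 1.35 rad and height (world z) of block_long between -0.005 and 0.005 m and angle between block_long's own z axis and vertical below 0.06 rad and linear speed of block_long below 0.01 m/s and z of each of block_mid, block_short in the frame of block_rack below 0.013 m and horizontal distance between each of block_mid, block_short and block_rack below 0.06 m); the robot touches nothing.
It fails at once if one of the other two blocks was lifted out of, or shoved about in, the rack (more than 20 mm) (distance of any of block_mid, block_short from where it was at the start of the episode above 0.02 m).
It fails at once if a tool lying about was moved more than 20 mm (distance of any of graver, knurled_tin, bench_block, ring_clamp from where it was at the start of the episode above 0.02 m).
It also fails if it takes over 72 s, if anything falls off the work surface, if the arm or the gripper's body presses on something with over 40 N, if the wrist force passes 120 N, or if a joint passes its speed limit or range.

## Robot

A 7-joint arm with a two-finger parallel gripper is mounted at the origin on a cart in front of the work surface, level with it; the furniture and walls round the work are solid. World frame = base frame: x ahead of the robot, y to its left, z up, the work surface at z = 0. Lengths are in m, angles in rad, forces in N, time in s.
With the tool pointing down it reaches from about 0.425 to 0.95 m from the base axis. Payload 4.7 kg.
Tool frame: the origin (TCP) lies at the very end of the fingers, on their centre line; the grasp point (between the pads) lies bot.hold_point_z behind it (bot.hold_point_z is the distance from the TCP to the grasp point, in m); z points along the fingers, y is the line along which they close (so a half turn about z gives the same grasp; the last joint's range is limited). The gripper opens to 87 mm and grips with 3 to 60 N. Pads are 19 mm wide; open, the fingers measure 117 mm over their backs; the gripper's body (75 mm by 190 mm) begins 51 mm behind the grasp point.
Start: joints at [1.2, 0.469, -0.049, 1.532, 0.024, 1.141, -0.082], TCP at [0.226, -0.636, 0.223] pointing down, gripper open.
Joint ranges: [-2.59, 2.59], [-0.33, 1.99], [-1.39, 1.29], [0.1, 2.45], [-1.04, 4.18], [0.21, 1.99], [-2.66, 2.66]. Speed limits (rad/s): [2.57, 2.57, 3.14, 3.14, 3.14, 3.14, 3.14].

## Interface

Orientations are given as a unit quaternion [x, y, z, w].
In Python, from station import status, snapshot, camera_params, bot, look_for, silhouettes, tip_of gives the robot as it stands.
- The arm moves only by the tool drive_tool, never from a script. Its argument "moves" is a list of rows, each an object of numbers: "tx", "ty", "tz": the shift along the tool's x, y, z in cm; "rx", "ry", "rz": the turn, a rotation vector about the tool's x, y, z in degrees; "fingers": the closure, from -1 (fully open) to 1 (shut). In form: [{"tx": .., "ty": .., "tz": .., "rx": .., "ry": .., "rz": .., "fingers": ..}, ...]. A call has exactly 8 rows; each row is the pose to reach, as a shift and turn from the pose commanded when the call began, along the tool's axes at that moment; what a row does not reach only later rows make up. A row lasts 1/8 s, in which the tool goes at most 62.5 mm and 10.7 degrees, less where a joint would pass 70% of its speed; a pose out of reach is approached as far as the arm can. A call with a gripper value outside its range is refused whole. The fingers move at their own pace and stop on an object; the grip force is fixed at half the most. Time passes only in rows, so rows that repeat a pose let the fingers close, or fill a call up. It gives the time, the measured TCP pose, the force, the opening and the grip force at its end, in the units of the state.
- status.get_state(): the state, without advancing time (a new reading comes with each control period).
- snapshot(name): name is "scene" or "top" or "wrist"; returns the picture (400x640x3 uint8, blue, green, red); there is no depth.
- camera_params(name): a dict with "camera_matrix" (3x3 intrinsics, pixels), "T" (4x4, takes a point from camera to world coordinates). Camera axes: x right, y down, z forward; pixel columns grow to the right and rows downward; lengths in m; the calibration is good to about 2 mm. A picture is of the moment at which its call begins: read the wrist's pose just before it. camera_params takes no time and is no camera call; for the wrist camera it gives the pose at the moment of the call.
- bot.sign_off(): hands the job in; it is judged then, once.
Trained networks look in the newest picture that a camera, given by its name, has taken for a name from the list of things; names that differ only in an ending like _2 or _b are one class to them, and where a whole thing is asked for, a point or a joint stands for the part that bears it (a point fixed in the world has none). Each returns a list of dicts, best first, with "score" (0 to 1); they miss things now and then, are a little off and sometimes report something else, mostly with a low value. They report only what shows in the picture. A call takes as long as a camera call.
- look_for(camera, label): "position" ([x, y, z] in m, in the coordinates of the camera as it stood for that picture, good to about 4 mm: the middle of the surface that is visible of it).
- silhouettes(camera, label): "mask" (400x640 bool, what is visible of it).
- tip_of(camera, label): "position" ([x, y, z] in m, in the coordinates of the camera as it stood for that picture, good to about 4 mm: a listed point, or the origin of a listed thing).
The state is a dict: "time": time; "joint_positions": joint angles; "qvel": joint speeds; "joint_torque": joint torques, N m; "ee_pos": TCP position; "orientation": TCP orientation; "wrist_force": force on the tool from outside, world axes, zero at the start; "wrist_torque": the same for the moment, N m; "width": opening from 0.0 (shut) to 1.0 (fully open); "gripper_force": force on a finger pad.
Only numpy, scipy, OpenCV 4.12 (cv2) and the standard library are available. Lean on these libraries where they do the work, as an engineer would, in place of code of your own. Each camera call takes 0.05 s, during which the arm holds its last target. There are 200 camera calls.

## Working session

There is one attempt and no reset: what is moved stays moved. The work goes in short steps, Python scripts to look and compute and a tool call to move; the robot and the scene stay as the last step left them, time stands still between calls to the robot, and variables do not carry over. Pictures are saved under pics/ and viewed, at most 10 in all, crops included, and the job is handed in when it is done.

Besides the shell and the picture viewer there is one more tool, called after "Call:" by a JSON object that holds its "name" and its "arguments". drive_tool: Moves the arm, as the interface text tells. Its arguments: {"type":"object","properties":{"moves":{"type":"array","items":{"type":"object","properties":{"tx":{"type":"number"},"ty":{"type":"number"},"tz":{"type":"number"},"rx":{"type":"number"},"ry":{"type":"number"},"rz":{"type":"number"},"fingers":{"type":"number"}}}}},"required":["moves"]}

```bash
ls; mkdir -p pics
cat > h.py <<'E'
import numpy as np, cv2
from station import status, snapshot, camera_params, bot, look_for, silhouettes, tip_of
from scipy.spatial.transform import Rotation as R
def w(cam,p): 
    T=np.array(camera_params(cam)["T"]); return T[:3,:3]@np.array(p)+T[:3,3]
def ray(cam,u,v,z):
    P=camera_params(cam);T=np.array(P["T"]);K=np.array(P["camera_matrix"])
    d=T[:3,:3]@np.linalg.solve(K,[u,v,1]);o=T[:3,3];return o+d*(z-o[2])/d[2]
def tool(target):
    s=status.get_state();r=R.from_quat(s["orientation"]);return r.inv().apply(np.array(target)-s["ee_pos"])*100
E
python3 - <<'E'
from h import *
np.set_printoptions(precision=4,suppress=True)
s=status.get_state();print(s["time"],s["ee_pos"],R.from_quat(s["orientation"]).as_matrix(),bot.hold_point_z,s["width"])
for c in ("scene","top"):
    cv2.imwrite(f"pics/{c}0.png",snapshot(c)); print(c,np.array(camera_params(c)["T"])[:3])
    for n in "nest_jig fixed_end_face stop_grip stop_face lever_ball lever_hub block_rack block_long block_mid block_short bench_block ring_clamp graver knurled_tin eyepieces".split():
        r=tip_of(c,n); print(n,[(w(c,q["position"]),round(q["score"],2)) for q in r[:2]])
E
```

```text
pics
0.0 [ 0.2261 -0.6354  0.2215] [[ 0.9421  0.3353 -0.0007]
 [ 0.3353 -0.9421  0.0018]
 [-0.0001 -0.002  -1.    ]] 0.0187 1.0031457487694122
scene [[-0.8043 -0.2508  0.5386 -0.0119]
 [-0.5941  0.3267 -0.7351  0.6156]
 [ 0.0084 -0.9112 -0.4118  0.5655]]
nest_jig [(array([ 0.4796, -0.2982, -0.0015]), 0.75), (array([ 0.4852, -0.2149,  0.0547]), 0.57)]
fixed_end_face [(array([ 0.4644, -0.3878,  0.0102]), 0.75)]
stop_grip [(array([ 0.4806, -0.2439,  0.0604]), 0.61)]
stop_face [(array([ 0.478 , -0.2726,  0.0098]), 0.8), (array([ 0.6456, -0.1831, -0.0039]), 0.47)]
lever_ball [(array([0.5164, 0.1374, 0.009 ]), 0.67), (array([ 0.4869, -0.1562,  0.0502]), 0.57)]
lever_hub [(array([ 0.4864, -0.2158,  0.0539]), 0.92)]
block_rack [(array([ 0.5182,  0.1362, -0.0001]), 0.85)]
block_long [(array([0.4755, 0.1355, 0.0051]), 0.57)]
block_mid [(array([0.5173, 0.1406, 0.0079]), 0.82)]
block_short [(array([0.5624, 0.1385, 0.0068]), 0.84)]
bench_block [(array([ 0.6444, -0.1865,  0.0004]), 0.83)]
ring_clamp [(array([ 0.3547, -0.2767, -0.0018]), 0.56)]
graver [(array([ 0.6874, -0.2905,  0.0014]), 0.5)]
knu
[... 516 characters left out ...]
]), 0.85)]
lever_ball [(array([ 0.4843, -0.1575,  0.0565]), 0.71)]
lever_hub [(array([ 0.4834, -0.218 ,  0.0493]), 0.94), (array([ 0.6433, -0.1848, -0.0034]), 0.61)]
block_rack [(array([ 0.5174,  0.1377, -0.0011]), 0.61), (array([ 0.4818, -0.1563,  0.0581]), 0.38)]
block_long [(array([0.4747, 0.1364, 0.0086]), 0.87)]
block_mid [(array([0.5118, 0.1402, 0.0097]), 0.77)]
block_short [(array([0.5615, 0.1388, 0.0093]), 0.56)]
bench_block [(array([ 0.6431, -0.1845, -0.002 ]), 0.9)]
ring_clamp [(array([ 0.3555, -0.2777, -0.0017]), 0.85)]
graver [(array([ 0.6895, -0.2866,  0.0001]), 0.74)]
knurled_tin [(array([ 0.6611, -0.3677,  0.0005]), 0.93)]
eyepieces [(array([ 0.5742, -0.0888,  0.2001]), 0.91)]
```

View pics/top0.png

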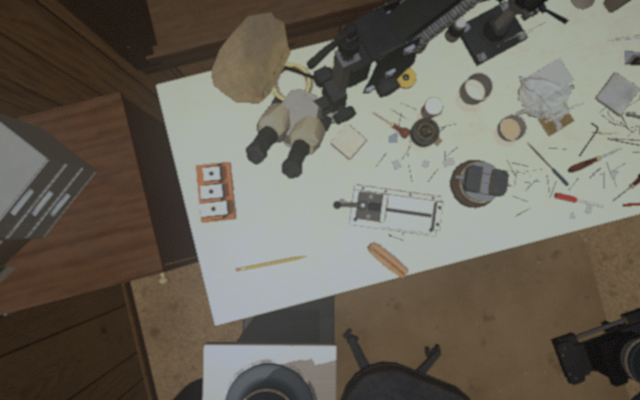

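View pics/scene0.png

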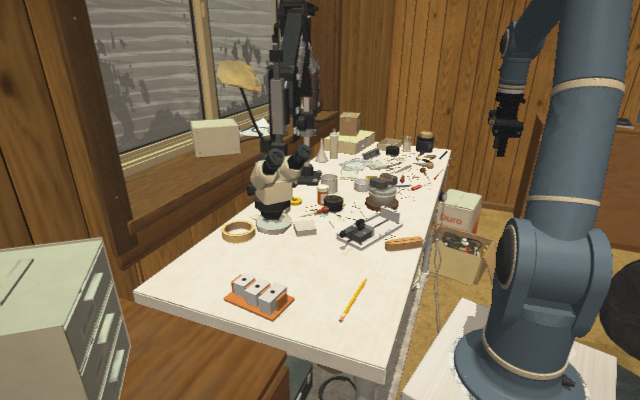

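Top view: the rack is at (216,191) with the long block in the bay nearest the robot at (214,210). The jig is at (395,208), with its fixed end to the right, its lever ball at (338,205) and its open side towards the robot. The scene view agrees with this. I'll go to the rack.

Call:
{"name": "drive_tool", "arguments": {"moves": [{"tx": 6,"ty": -6,"tz": 0,"rz": 10},{"tx": 10,"ty": -10,"rz": 19},{"tx": 14,"ty": -14,"rz": 19},{"tx": 18,"ty": -18,"rz": 19},{"tx": 22,"ty": -22,"rz": 19},{"tx": 26,"ty": -26,"rz": 19},{"tx": 30,"ty": -29.5,"rz": 19},{"tx": 33,"ty": -33,"rz": 19}]}}

```text
invalid input at $.moves[0]: expected keys tx, ty, tz, rx, ry, rz, fingers
```

Run:
```python
from h import *
np.set_printoptions(precision=4,suppress=True)
s=status.get_state();print(s["time"],s["ee_pos"],R.from_quat(s["orientation"]).as_matrix(),tool([0.475,0.12,0.20]),s["joint_positions"])
print(np.array(camera_params("wrist")["T"]),camera_params("wrist")["camera_matrix"])
cv2.imwrite("pics/w1.png",snapshot("wrist"))
for n in "nest_jig fixed_end_face stop_grip stop_face lever_hub lever_ball".split():
    print(n,[(w("wrist",q["position"]),round(q["score"],2)) for q in tip_of("wrist",n)[:2]])
```

```text
1.6 [ 0.2263 -0.636   0.2226] [[ 0.9421  0.3352  0.0001]
 [ 0.3352 -0.9421 -0.0001]
 [ 0.      0.0001 -1.    ]] [ 48.7713 -62.885    2.2546] [ 1.2001  0.4686 -0.0486  1.5325  0.0241  1.141  -0.0823]
[[ 0.335  -0.9057 -0.2596  0.2974]
 [-0.9422 -0.3221 -0.0923 -0.6106]
 [-0.0001  0.2756 -0.9613  0.3843]
 [ 0.      0.      0.      1.    ]] [[311.2299   0.     316.7274]
 [  0.     311.2299 201.7161]
 [  0.       0.       1.    ]]
nest_jig []
fixed_end_face []
stop_grip []
stop_face []
lever_hub []
lever_ball []
```

Call:
{"name": "drive_tool", "arguments": {"moves": [{"tx": 4,"ty": -4,"tz": 0,"rx": 0,"ry": 0,"rz": 10,"fingers": -1},{"tx": 8,"ty": -8,"tz": 0,"rx": 0,"ry": 0,"rz": 19,"fingers": -1},{"tx": 12,"ty": -12,"tz": 0,"rx": 0,"ry": 0,"rz": 19,"fingers": -1},{"tx": 16,"ty": -16,"tz": 0,"rx": 0,"ry": 0,"rz": 19,"fingers": -1},{"tx": 20,"ty": -20,"tz": 0,"rx": 0,"ry": 0,"rz": 19,"fingers": -1},{"tx": 24,"ty": -23.5,"tz": 0,"rx": 0,"ry": 0,"rz": 19,"fingers": -1},{"tx": 28,"ty": -27,"tz": 0,"rx": 0,"ry": 0,"rz": 19,"fingers": -1},{"tx": 31,"ty": -30,"tz": 0,"rx": 0,"ry": 0,"rz": 19,"fingers": -1}]}}

```text
time: 2.95
ee_pos: [0.4189, -0.2473, 0.2229]
orientation: [1.0, 0.006, 0.001, 0.0]
wrist_force: [-0.4, -0.4, 0.3]
width: 0.996
gripper_force: 0.0
```

Run:
```python
from h import *
np.set_printoptions(precision=4,suppress=True)
s=status.get_state();print(s["time"],s["ee_pos"],R.from_quat(s["orientation"]).as_matrix(),tool([0.455,0.136,0.22]),s["joint_positions"])
cv2.imwrite("pics/w1.png",snapshot("wrist"))
for n in "nest_jig fixed_end_face stop_grip stop_face lever_hub lever_ball".split():
    print(n,[(w("wrist",q["position"]),round(q["score"],2)) for q in tip_of("wrist",n)[:2]])
```

```text
2.95 [ 0.4189 -0.2473  0.2229] [[ 0.9999  0.0119  0.0011]
 [ 0.0119 -0.9999 -0.0003]
 [ 0.0011  0.0003 -1.    ]] [  4.0619 -38.2812   0.2875] [ 0.6225  0.1695 -0.1983  1.9592  0.0389  1.0153 -1.1524]
nest_jig [(array([ 0.4786, -0.2941,  0.0003]), 0.65), (array([ 0.465 , -0.3816,  0.0115]), 0.46)]
fixed_end_face [(array([ 0.4654, -0.3879,  0.0111]), 0.6)]
stop_grip [(array([ 0.4787, -0.2478,  0.0633]), 0.62)]
stop_face [(array([ 0.4748, -0.2758,  0.0142]), 0.71), (array([ 0.4853, -0.221 ,  0.0525]), 0.45)]
lever_hub [(array([ 0.4871, -0.2225,  0.05  ]), 0.81)]
lever_ball [(array([ 0.4795, -0.1594,  0.0488]), 0.58)]
```

View pics/w1.png

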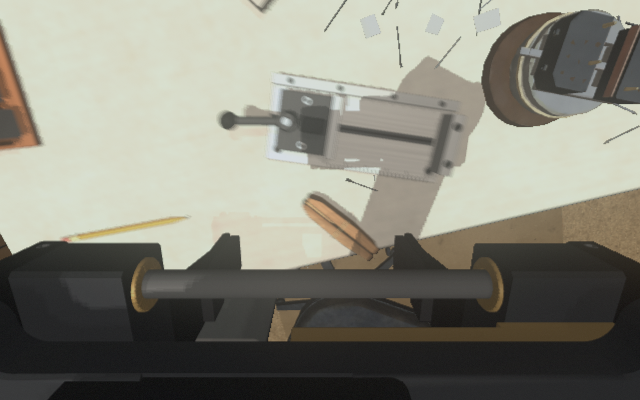

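Wrist view: the jig deck corners are near (275,73), (268,160) and (455,177). The grip and hub are near (287,121), the ball at (228,120) and the fixed end at (441,141). I'll enlarge the jig to measure it.

Run:
```python
from h import *
im=snapshot("wrist"); c=cv2.resize(im[55:195,210:480],None,fx=2.96,fy=2.96,interpolation=cv2.INTER_CUBIC); cv2.imwrite("pics/w1c.png",c)
np.save("T1.npy",camera_params("wrist")["T"])
```

```text
(no output)
```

View pics/w1c.png

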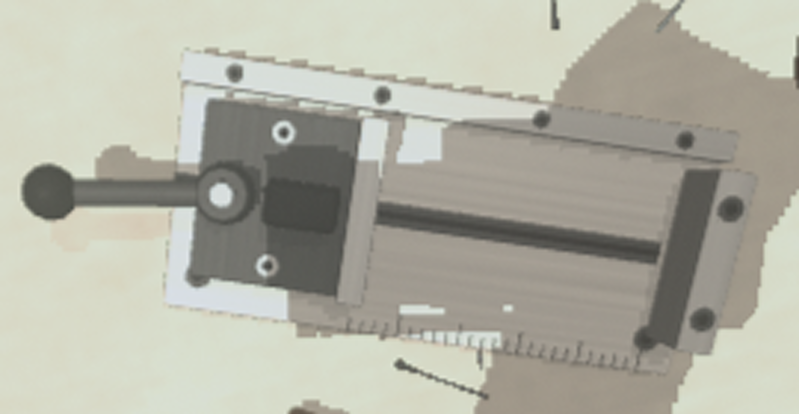

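```bash
cat >> h.py <<'E'
def rayT(u,v,z,T,K=np.array([[311.2299,0,316.7274],[0,311.2299,201.7161],[0,0,1]])):
    d=T[:3,:3]@np.linalg.solve(K,[u,v,1]);o=T[:3,3];return o+d*(z-o[2])/d[2]
E
python3 - <<'E'
from h import *
np.set_printoptions(precision=4,suppress=True)
T=np.load("T1.npy")
f=lambda x,y,z:rayT(210+(x+.5)/2.96-.5,55+(y+.5)/2.96-.5,z,T)[:2]
P=dict(railL=f(182,50,.022),railR=f(738,132,.022),deckNL=f(163,303,.012),fixTa=f(720,171,.046),fixTb=f(679,350,.046),fixFa=f(686,168,.012),fixFb=f(648,340,.012),stTa=f(388,120,.046),stTb=f(358,305,.046),hub=f(221,195,.055),ball=f(48,192,.052))
for k,v in P.items(): print(k,v)
import math
a=lambda p,q:math.degrees(math.atan2(*(P[q]-P[p])[::-1]))
print("yaw",a("railR","railL")-90,a("fixTb","fixTa"),a("fixFb","fixFa"),a("stTb","stTa"))
print(P["railL"]-P["railR"],np.linalg.norm(P["railL"]-P["railR"]))
fx=(P["fixTa"]+P["fixTb"])/2; st=(P["stTa"]+P["stTb"])/2; print(fx,(P["fixFa"]+P["fixFb"])/2,st)
for y in (-7.5,-8,-8.5):
    r=math.radians(y);Y=np.array([-math.sin(r),math.cos(r)]);X=np.array([Y[1],-Y[0]])
    for k,v in P.items(): print(k,(v-fx)@X,(v-fx)@Y,end='; ')
    print()
E
```

```text
railL [ 0.5347 -0.2006]
railR [ 0.5078 -0.4074]
deckNL [ 0.4409 -0.1884]
fixTa [ 0.4937 -0.3924]
fixTb [ 0.4296 -0.3854]
fixFa [ 0.4948 -0.3934]
fixFb [ 0.4273 -0.3858]
stTa [ 0.5099 -0.2748]
stTb [ 0.4455 -0.2656]
hub [ 0.4844 -0.217 ]
ball [ 0.4849 -0.1564]
yaw -7.424652005921388 -6.288576238013397 -6.397650004168224 -8.106021886537276
[0.027  0.2069] 0.20862564797148214
[ 0.4616 -0.3889] [ 0.461  -0.3896] [ 0.4777 -0.2702]
railL 0.04791325633185939 0.19624808777261984; railR 0.04818761370496213 -0.012377379799181229; deckNL -0.04667611160061465 0.19607799391649916; fixTa 0.03222606743012458 0.0006814680350668732; fixTb -0.03222606743012453 -0.0006814680350668663; fixFa 0.033465334479928034 -0.00012833411366089138; fixFb -0.03444459749366693 -0.001435057787060972; stTa 0.03292220686129044 0.1194492472254951; stTb -0.03212735076710954 0.12013730708119896; hub 0.00015245572707861532 0.1733542125680314; ball -0.007266638659175487 0.23351611287646587; 
railL 0.04619886603743692 0.19665873197899786; railR 0.04829379051248176 -0.011956397584906606; deckNL -0.04838541589167078 0.195663207
[... 233 characters left out ...]
14 0.11973199577103358; stTb -0.033174509930959176 0.11985237215372872; hub -0.001360331767735909 0.17334894218111813; ball -0.009304148616300353 0.23344380871820777; 
railL 0.04448095752049953 0.19705439986154047; railR 0.04839628956087685 -0.011534504844664818; deckNL -0.050091035445975006 0.19523351981773462; fixTa 0.03220926598684251 0.0012437866708502085; fixTb -0.032209265986842456 -0.0012437866708501998; fixFa 0.033462477286505136 0.00045573605114956287; fixFb -0.03441430620287171 -0.002035980335837257; stTa 0.03083251583851627 0.1200056262615328; stTb -0.03421914272743722 0.11955831000409163; hub -0.0028730156680195837 0.17333047060111; ball -0.011340950026485608 0.23335372691010128;
```

Call:
{"name": "drive_tool", "arguments": {"moves": [{"tx": 0.5,"ty": -5,"tz": 0,"rx": 0,"ry": 0,"rz": 0,"fingers": -1},{"tx": 1,"ty": -10,"tz": 0,"rx": 0,"ry": 0,"rz": 0,"fingers": -1},{"tx": 2,"ty": -15,"tz": 0,"rx": 0,"ry": 0,"rz": 0,"fingers": -1},{"tx": 2.5,"ty": -20,"tz": 0,"rx": 0,"ry": 0,"rz": 0,"fingers": -1},{"tx": 3,"ty": -25,"tz": 0,"rx": 0,"ry": 0,"rz": 0,"fingers": -1},{"tx": 3.5,"ty": -30,"tz": 0,"rx": 0,"ry": 0,"rz": 0,"fingers": -1},{"tx": 4,"ty": -35,"tz": 1,"rx": 0,"ry": 0,"rz": 0,"fingers": -1},{"tx": 4,"ty": -38,"tz": 2,"rx": 0,"ry": 0,"rz": 0,"fingers": -1}]}}

```text
time: 4.35
ee_pos: [0.4545, 0.1327, 0.2025]
orientation: [1.0, 0.005, 0.0, -0.0]
wrist_force: [-0.2, -0.7, 0.6]
width: 0.998
gripper_force: 0.0
```

Run:
```python
from h import *
np.set_printoptions(precision=4,suppress=True)
s=status.get_state();print(s["time"],s["ee_pos"],R.from_quat(s["orientation"]).as_matrix())
im=snapshot("wrist"); np.save("T2.npy",camera_params("wrist")["T"])
for n in "block_rack block_long block_mid block_short".split():
    print(n,[(w("wrist",q["position"]),round(q["score"],2)) for q in tip_of("wrist",n)[:2]])
T=np.linalg.inv(np.load("T2.npy"));p=T[:3,:3]@np.array([.515,.137,.02])+T[:3,3];u,v=p[0]/p[2]*311.2+316.7,p[1]/p[2]*311.2+201.7
u0,v0=max(0,int(u)-130),max(0,int(v)-100);print(u,v,u0,v0)
cv2.imwrite("pics/w2.png",cv2.resize(im[v0:v0+200,u0:u0+260],None,fx=3,fy=3,interpolation=cv2.INTER_CUBIC))
```

```text
4.35 [0.4545 0.1327 0.2025] [[ 0.9999  0.0106  0.0009]
 [ 0.0106 -0.9999  0.0009]
 [ 0.001  -0.0009 -1.    ]]
block_rack []
block_long []
block_mid [(array([0.5178, 0.1417, 0.0056]), 0.87), (array([ 0.6375, -0.1874,  0.0003]), 0.62)]
block_short [(array([0.5559, 0.1372, 0.0038]), 0.64)]
317.4317710053215 125.53300284135167 187 25
```

View pics/w2.png

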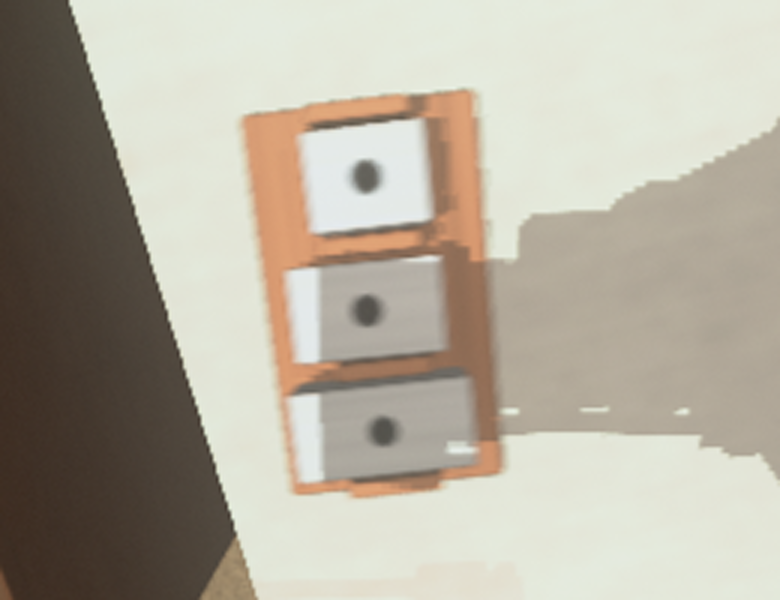

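The rack crop shows the long block in the lowest bay. Its hole is at (383,431), and the corners of its top are near (289,395), (472,378), (478,466) and (300,481).

Run:
```python
from h import *
import math
np.set_printoptions(precision=4,suppress=True)
T=np.load("T2.npy")
f=lambda x,y,z:rayT(187+(x+.5)/3-.5,25+(y+.5)/3-.5,z,T)[:2]
c=[f(289,395,.042),f(472,377,.042),f(478,466,.042),f(300,481,.042)]
print(c,np.mean(c,0),f(383,431,.042),np.linalg.norm(c[0]-c[1]),np.linalg.norm(c[1]-c[2]))
hs=[f(383,431,.042),f(367,310,.042),f(366,176,.042)];print(hs)
b=[f(244,115,.008),f(474,90,.008),f(502,470,.008),f(293,492,.008)];print(b,np.mean(b,0))
for p,q in((c[0],c[1]),(c[3],c[2]),(b[0],b[1])): print(math.degrees(math.atan2(*(p-q)[::-1]))-90)
for p,q in((c[0],c[3]),(c[1],c[2]),(b[0],b[3]),(b[1],b[2])): print(math.degrees(math.atan2(*(p-q)[::-1])))
s=status.get_state();print(s["ee_pos"],R.from_quat(s["orientation"]).as_euler("ZYX",degrees=True))
```

```text
[array([0.4845, 0.172 ]), array([0.4916, 0.1094]), array([0.4606, 0.1061]), array([0.4543, 0.1686])] [0.4728 0.139 ] [0.4725 0.1396] 0.06301365443206801 0.031138543608296737
[array([0.4725, 0.1396]), array([0.5134, 0.1455]), array([0.5555, 0.1461])]
[array([0.5777, 0.1901]), array([0.5869, 0.1097]), array([0.452 , 0.0935]), array([0.4419, 0.1748])] [0.5146 0.142 ]
6.480226532215525
5.830123283772011
6.530053898564631
6.465436708724058
6.122453361859515
6.438257632903342
6.869093102978804
[0.4544 0.1293 0.2025] [  0.4468   0.0063 179.9511]
```

Run:
```python
from h import *
np.set_printoptions(precision=4,suppress=True)
T=np.array(camera_params("wrist")["T"]);im=snapshot("wrist");print(np.abs(T-np.array(camera_params("wrist")["T"])).max(), T[:3,3],np.load("T2.npy")[:3,3])
g=cv2.cvtColor(im,cv2.COLOR_BGR2GRAY)
for z0 in [(.4727,.139,.042),(.5134,.1455,.042),(.5555,.146,.042)]:
    Ti=np.linalg.inv(T);p=Ti[:3,:3]@np.array(z0)+Ti[:3,3];u,v=int(p[0]/p[2]*311.2+316.7),int(p[1]/p[2]*311.2+201.7)
    q=g[v-8:v+9,u-8:u+9].astype(float);m=np.clip(110-q,0,None);yy,xx=np.mgrid[v-8:v+9,u-8:u+9]
    a,b=(m*xx).sum()/m.sum(),(m*yy).sum()/m.sum();print(u,v,a,b,rayT(a,b,.042,T)[:2])
print(tool([.4727,.139,.12]))
c=im[125:215,220:400];cv2.imwrite("pics/w3.png",cv2.resize(c,None,fx=4,fy=4,interpolation=cv2.INTER_CUBIC))
np.save("T3.npy",T)
```

```text
0.0007250222262382179 [0.5299 0.1301 0.3642] [0.5289 0.1368 0.3631]
307 169 312.267870579383 168.15274642588412 [0.4739 0.1342]
301 129 306.42467718794836 127.89813486370157 [0.5148 0.1402]
300 84 305.8924949290061 83.04462474645031 [0.5572 0.1407]
[ 1.8325 -0.9794  8.2652]
```

View pics/w3.png

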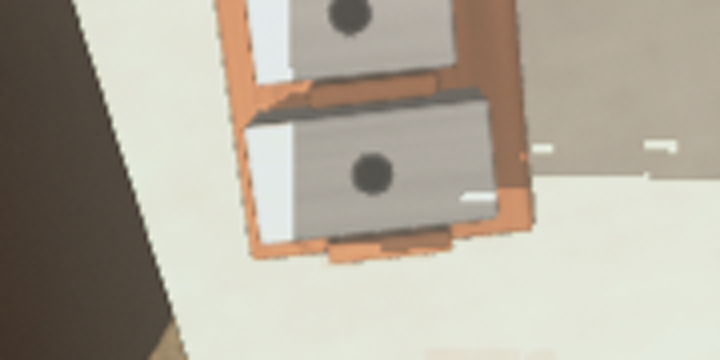

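The settled crop has the hole at (372,174), which puts the block centre at (0.474, 0.134) with the long axis yawed about 6.3°.

Call:
{"name": "drive_tool", "arguments": {"moves": [{"tx": 1,"ty": -0.3,"tz": 3,"rx": 0,"ry": 0,"rz": -3,"fingers": -1},{"tx": 1.95,"ty": -0.5,"tz": 6,"rx": 0,"ry": 0,"rz": -6,"fingers": -1},{"tx": 1.95,"ty": -0.5,"tz": 9,"rx": 0,"ry": 0,"rz": -6,"fingers": -1},{"tx": 1.95,"ty": -0.5,"tz": 11,"rx": 0,"ry": 0,"rz": -6,"fingers": -1},{"tx": 1.95,"ty": -0.5,"tz": 12,"rx": 0,"ry": 0,"rz": -6,"fingers": -1},{"tx": 1.95,"ty": -0.5,"tz": 12,"rx": 0,"ry": 0,"rz": -6,"fingers": -1},{"tx": 1.95,"ty": -0.5,"tz": 12,"rx": 0,"ry": 0,"rz": -6,"fingers": -1},{"tx": 1.95,"ty": -0.5,"tz": 12,"rx": 0,"ry": 0,"rz": -6,"fingers": -1}]}}

```text
time: 5.65
ee_pos: [0.474, 0.1363, 0.0834]
orientation: [0.998, 0.057, 0.001, -0.0]
wrist_force: [-0.2, 0.6, 0.6]
width: 0.999
gripper_force: 0.0
```

Run:
```python
from h import *
np.set_printoptions(precision=4,suppress=True)
s=status.get_state();print(s["ee_pos"],R.from_quat(s["orientation"]).as_euler("ZYX",degrees=True),tool([.4739,.1342,.016]))
T=np.array(camera_params("wrist")["T"]);im=snapshot("wrist");Ti=np.linalg.inv(T)
p=Ti[:3,:3]@np.array([.4739,.1342,.042])+Ti[:3,3];print(p,p[0]/p[2]*311.2+316.7,p[1]/p[2]*311.2+201.7)
cv2.imwrite("pics/w4.png",im)
```

```text
[0.474  0.1363 0.0834] [   6.5695   -0.1065 -179.9965] [-0.0488  0.2051  6.7407]
[0.0021 0.017  0.2162] 319.77364239703127 226.16513848520236
```

View pics/w4.png

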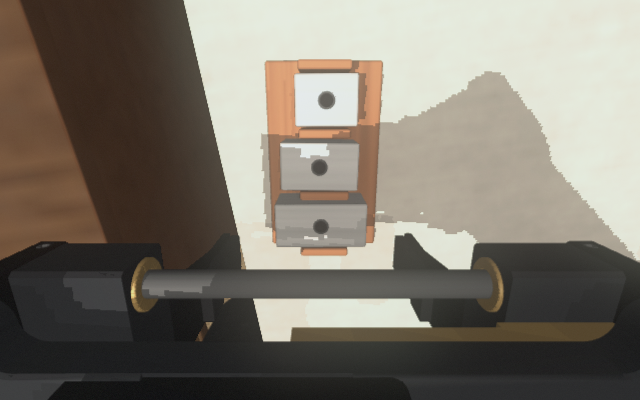

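The hole is at (321,227) against a predicted (320,226), and the block is square to the fingers. I'll descend and grip.

Call:
{"name": "drive_tool", "arguments": {"moves": [{"tx": 0,"ty": 0.15,"tz": 2,"rx": 0,"ry": 0,"rz": 0,"fingers": -1},{"tx": 0,"ty": 0.15,"tz": 4,"rx": 0,"ry": 0,"rz": 0,"fingers": -1},{"tx": 0,"ty": 0.15,"tz": 5.5,"rx": 0,"ry": 0,"rz": 0,"fingers": -1},{"tx": 0,"ty": 0.15,"tz": 6.6,"rx": 0,"ry": 0,"rz": 0,"fingers": -1},{"tx": 0,"ty": 0.15,"tz": 6.6,"rx": 0,"ry": 0,"rz": 0,"fingers": -1},{"tx": 0,"ty": 0.15,"tz": 6.6,"rx": 0,"ry": 0,"rz": 0,"fingers": 1},{"tx": 0,"ty": 0.15,"tz": 6.6,"rx": 0,"ry": 0,"rz": 0,"fingers": 1},{"tx": 0,"ty": 0.15,"tz": 6.6,"rx": 0,"ry": 0,"rz": 0,"fingers": 1}]}}

```text
time: 6.7
ee_pos: [0.4738, 0.1346, 0.0169]
orientation: [0.998, 0.057, 0.0, 0.0]
wrist_force: [-0.2, -1.0, 0.4]
width: 0.743
gripper_force: 0.7
```

```bash
python3 -c "
from h import *
s=status.get_state();print(s['time'],s['ee_pos'],R.from_quat(s['orientation']).as_euler('ZYX',degrees=True),s['width'],s['gripper_force'],s['wrist_force'])"
```

```text
6.7 [0.47384066 0.13464982 0.01694699] [ 6.58291783e+00 -4.55514796e-02  1.79989764e+02] 0.7430274934070489 0.7189326165098464 [-0.16125482 -0.9701141   0.41775811]
```

Call:
{"name": "drive_tool", "arguments": {"moves": [{"tx": 0,"ty": 0,"tz": 0,"rx": 0,"ry": 0,"rz": 0,"fingers": 1},{"tx": 0,"ty": 0,"tz": 0,"rx": 0,"ry": 0,"rz": 0,"fingers": 1},{"tx": 0,"ty": 0,"tz": -1.5,"rx": 0,"ry": 0,"rz": 0,"fingers": 1},{"tx": 0,"ty": 0,"tz": -3.5,"rx": 0,"ry": 0,"rz": 0,"fingers": 1},{"tx": 0,"ty": 0,"tz": -6,"rx": 0,"ry": 0,"rz": 0,"fingers": 1},{"tx": 0,"ty": 0,"tz": -9,"rx": 0,"ry": 0,"rz": 0,"fingers": 1},{"tx": 0,"ty": 0,"tz": -12,"rx": 0,"ry": 0,"rz": 0,"fingers": 1},{"tx": 0,"ty": 0,"tz": -12,"rx": 0,"ry": 0,"rz": 0,"fingers": 1}]}}

```text
time: 7.7
ee_pos: [0.475, 0.1354, 0.139]
orientation: [0.998, 0.057, 0.003, -0.001]
wrist_force: [0.9, -0.1, -2.9]
width: 0.734
gripper_force: 30.0
```

Run:
```python
from h import *
np.set_printoptions(precision=4,suppress=True)
s=status.get_state();print(s['time'],s['ee_pos'],R.from_quat(s['orientation']).as_euler('ZYX',degrees=True),s['width'],s['gripper_force'],s['wrist_force'],s["joint_positions"])
r=np.radians(-7.5);Y=np.array([-np.sin(r),np.cos(r)]);F=np.array([.4616,-.3889])
for g in (.055,.058): print(F+Y*g,tool([*(F+Y*g),.12]))
print(tool([.44,-.15,.137]))
```

```text
7.7 [0.475  0.1354 0.139 ] [   6.5758   -0.3129 -179.955 ] 0.7343290953151824 29.999846192076802 [ 0.8597 -0.1385 -2.8928] [ 0.0683  0.3169 -0.5162  2.0248  0.2084  0.8444 -2.021 ]
[ 0.4688 -0.3344] [-6.0075 46.601   1.8275]
[ 0.4692 -0.3314] [-5.9345 46.31    1.8282]
[-6.7458 27.9543  0.1381]
```

Call:
{"name": "drive_tool", "arguments": {"moves": [{"tx": -2,"ty": 5,"tz": 0,"rx": 0,"ry": 0,"rz": 2,"fingers": 1},{"tx": -4,"ty": 10.5,"tz": 0,"rx": 0,"ry": 0,"rz": 4,"fingers": 1},{"tx": -6,"ty": 16,"tz": 0,"rx": 0,"ry": 0,"rz": 6,"fingers": 1},{"tx": -7,"ty": 22,"tz": 0,"rx": 0,"ry": 0,"rz": 8,"fingers": 1},{"tx": -7,"ty": 28,"tz": 0,"rx": 0,"ry": 0,"rz": 10,"fingers": 1},{"tx": -7,"ty": 34,"tz": 0,"rx": 0,"ry": 0,"rz": 12,"fingers": 1},{"tx": -6.5,"ty": 40,"tz": 0,"rx": 0,"ry": 0,"rz": 14,"fingers": 1},{"tx": -6,"ty": 45,"tz": 0,"rx": 0,"ry": 0,"rz": 14,"fingers": 1}]}}

```text
time: 8.7
ee_pos: [0.4646, -0.3213, 0.1352]
orientation: [0.998, -0.066, -0.001, -0.0]
wrist_force: [1.6, 0.9, -1.7]
width: 0.731
gripper_force: 30.0
```

Call:
{"name": "drive_tool", "arguments": {"moves": [{"tx": 0,"ty": 0,"tz": 0,"rx": 0,"ry": 0,"rz": 0,"fingers": 1},{"tx": 0,"ty": 0,"tz": 0,"rx": 0,"ry": 0,"rz": 0,"fingers": 1},{"tx": 0,"ty": 0,"tz": 0,"rx": 0,"ry": 0,"rz": 0,"fingers": 1},{"tx": 0,"ty": 0,"tz": 0,"rx": 0,"ry": 0,"rz": 0,"fingers": 1},{"tx": 0,"ty": 0,"tz": 0,"rx": 0,"ry": 0,"rz": 0,"fingers": 1},{"tx": 0,"ty": 0,"tz": 0,"rx": 0,"ry": 0,"rz": 0,"fingers": 1},{"tx": 0,"ty": 0,"tz": 0,"rx": 0,"ry": 0,"rz": 0,"fingers": 1},{"tx": 0,"ty": 0,"tz": 0,"rx": 0,"ry": 0,"rz": 0,"fingers": 1}]}}

```text
time: 9.7
ee_pos: [0.4655, -0.3193, 0.1366]
orientation: [0.998, -0.065, 0.0, 0.0]
wrist_force: [0.2, 0.4, -2.1]
width: 0.734
gripper_force: 30.0
```

Run:
```python
from h import *
np.set_printoptions(precision=4,suppress=True)
s=status.get_state();print(s['time'],s['ee_pos'],R.from_quat(s['orientation']).as_euler('ZYX',degrees=True),s['width'])
T=np.array(camera_params("wrist")["T"]);im=snapshot("wrist");np.save("T5.npy",T)
cv2.imwrite("pics/w5.png",im)
for n in "fixed_end_face stop_grip stop_face lever_hub lever_ball block_long".split():
    print(n,[(w("wrist",q["position"]),round(q["score"],2)) for q in tip_of("wrist",n)[:1]])
r=np.radians(-7.5);Y=np.array([-np.sin(r),np.cos(r)]);F=np.array([.4616,-.3889])
for g in (.055,.058): print(F+Y*g,tool([*(F+Y*g),.025]))
```

```text
9.7 [ 0.4655 -0.3193  0.1366] [ -7.423   -0.0083 179.995 ] 0.7339296837716737
fixed_end_face [(array([ 0.465 , -0.3853,  0.0136]), 0.63)]
stop_grip [(array([ 0.4838, -0.2458,  0.0607]), 0.57)]
stop_face [(array([ 0.4762, -0.2722,  0.0142]), 0.79)]
lever_hub [(array([ 0.4882, -0.2164,  0.0514]), 0.7)]
lever_ball [(array([ 0.4817, -0.1556,  0.0494]), 0.8)]
block_long [(array([ 0.4659, -0.3184,  0.1251]), 0.91)]
[ 0.4688 -0.3344] [ 0.5145  1.4573 11.1563]
[ 0.4692 -0.3314] [ 0.515   1.1573 11.1563]
```

View pics/w5.png

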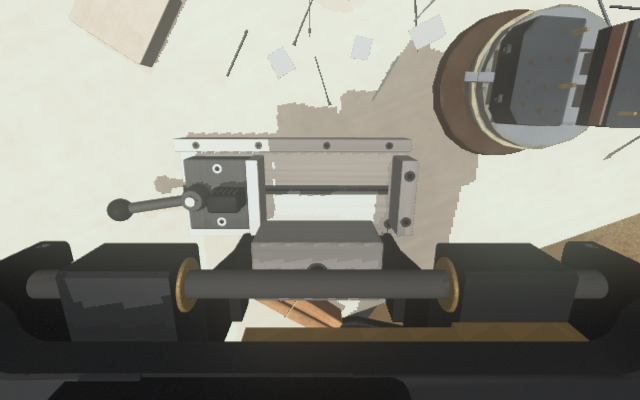

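Wrist view, settled: the jig is square to the tool and the block is in the fingers at (317,245). The stop face's top edge is at u≈265 and the fixed end's top edge at u≈392.

Run:
```python
from h import *
np.set_printoptions(precision=4,suppress=True)
T=np.load("T5.npy");r=R.from_quat(status.get_state()["orientation"]);e=status.get_state()["ee_pos"]
f=lambda u,v,z:r.inv().apply(rayT(u,v,z,T)-e)*100
for n,a in dict(st1=(266,157,.046),st2=(263,232,.046),fx1=(392,157,.046),fx2=(390,234,.046),railL=(176,138,.022),railR=(411,138,.022),railinR=(411,151,.022),hub=(191,202,.055),ball=(120,209.5,.052)).items(): print(n,f(*a))
im=cv2.imread("pics/w5.png");g=im.mean(2).astype(int)
for v in(175,205,215): print(g[v,255:275],g[v,380:400])
```

```text
st1 [ 4.0806 -4.1172  9.0564]
st2 [-2.4211 -4.6708  9.0557]
fx1 [4.0791 6.0891 9.0569]
fx2 [-2.608   6.3597  9.0563]
railL [  5.4083 -12.2873  11.4561]
railR [ 5.4048  8.2154 11.4572]
railinR [ 4.2777  8.3092 11.4571]
hub [  0.5471 -10.2379   8.1557]
ball [ -0.1859 -16.3262   8.4553]
[229 230 197 119  95  94  95  95  95 108 156 166 167 166 167 166 167 167
 166 168] [167 169 168 168 168 168 168 168 156 152 153 120  94  89  89  90  89  89
  89  90]
[229 228 228 221 146  97  92  93  93  94  95 150 162 163 161 163 161 161
 163 163] [159 158 159 158 159 158 149 145 145 113  91  89  90  88  88  88  89  91
  91 139]
[229 228 228 228 198 120  91  91  93  92  93 119 152 160 161 159 160 160
 161 212] [164 163 163 164 153 149 150 150 128  96  88  89  89  88  87  89  89  88
 135 158]
```

Call:
{"name": "drive_tool", "arguments": {"moves": [{"tx": 0.6,"ty": 1.1,"tz": 0,"rx": 0,"ry": 0,"rz": 0,"fingers": 1},{"tx": 0.6,"ty": 1.1,"tz": 2.5,"rx": 0,"ry": 0,"rz": 0,"fingers": 1},{"tx": 0.6,"ty": 1.1,"tz": 5,"rx": 0,"ry": 0,"rz": 0,"fingers": 1},{"tx": 0.6,"ty": 1.1,"tz": 7.5,"rx": 0,"ry": 0,"rz": 0,"fingers": 1},{"tx": 0.6,"ty": 1.1,"tz": 9.5,"rx": 0,"ry": 0,"rz": 0,"fingers": 1},{"tx": 0.6,"ty": 1.1,"tz": 10.7,"rx": 0,"ry": 0,"rz": 0,"fingers": 1},{"tx": 0.6,"ty": 1.1,"tz": 11.4,"rx": 0,"ry": 0,"rz": 0,"fingers": 1},{"tx": 0.6,"ty": 1.1,"tz": 11.4,"rx": 0,"ry": 0,"rz": 0,"fingers": 1}]}}

```text
time: 11.05
ee_pos: [0.4702, -0.3311, 0.0225]
orientation: [0.998, -0.065, -0.0, 0.0]
wrist_force: [-0.5, 0.3, -1.3]
width: 0.734
gripper_force: 30.0
```

Run:
```python
from h import *
np.set_printoptions(precision=4,suppress=True)
s=status.get_state();print(s['time'],s['ee_pos'],R.from_quat(s['orientation']).as_euler('ZYX',degrees=True),s['width'],s['wrist_force'])
im=snapshot("wrist")
cv2.imwrite("pics/w6.png",cv2.resize(im[90:260,140:460],None,fx=2.4,fy=2.4))
```

```text
11.05 [ 0.4702 -0.3311  0.0225] [ -7.4223   0.0009 179.995 ] 0.733584017339536 [-0.5148  0.3054 -1.2793]
```

View pics/w6.png

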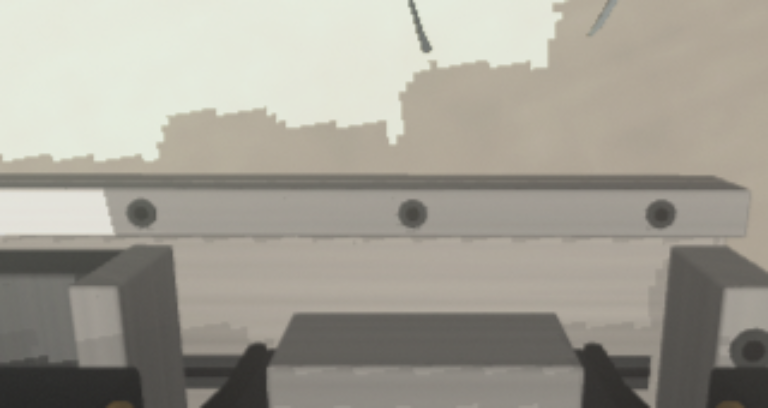

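The crop shows the block on the deck line between the stop and the fixed end, with similar gaps either side, about 80 px each. I'll lower it, open part way and lift.

Call:
{"name": "drive_tool", "arguments": {"moves": [{"tx": 0,"ty": 0,"tz": 0.15,"rx": 0,"ry": 0,"rz": 0,"fingers": 1},{"tx": 0,"ty": 0,"tz": 0.15,"rx": 0,"ry": 0,"rz": 0,"fingers": 1},{"tx": 0,"ty": 0,"tz": 0.1,"rx": 0,"ry": 0,"rz": 0,"fingers": -0.7},{"tx": 0,"ty": 0,"tz": 0.1,"rx": 0,"ry": 0,"rz": 0,"fingers": -0.7},{"tx": 0,"ty": 0,"tz": 0.1,"rx": 0,"ry": 0,"rz": 0,"fingers": -0.7},{"tx": 0,"ty": 0,"tz": 0.1,"rx": 0,"ry": 0,"rz": 0,"fingers": -0.7},{"tx": 0,"ty": 0,"tz": 0.1,"rx": 0,"ry": 0,"rz": 0,"fingers": -0.7},{"tx": 0,"ty": 0,"tz": 0.1,"rx": 0,"ry": 0,"rz": 0,"fingers": -0.7}]}}

```text
time: 12.1
ee_pos: [0.4701, -0.3309, 0.0216]
orientation: [0.998, -0.065, 0.0, 0.0]
wrist_force: [0.3, 0.2, 0.6]
width: 0.852
gripper_force: 0.0
```

Run:
```python
from h import *
np.set_printoptions(precision=4,suppress=True)
s=status.get_state();print(s['time'],s['ee_pos'],s['width'],s['wrist_force'],s["gripper_force"])
# grip from first picture: hub/F frame
r=np.radians(-7.45);Y=np.array([-np.sin(r),np.cos(r)]);X=np.array([Y[1],-Y[0]])
print("tool disp to grip from release", tool([*(np.array([.4844,-.217])-.028*Y),.15]), "hub",tool([.4844,-.217,.15]))
```

```text
12.1 [ 0.4701 -0.3309  0.0216] 0.8517971862219988 [0.3499 0.215  0.5544] 0.0
tool disp to grip from release [ -0.0518  -8.682  -12.8448] hub [ -0.0501 -11.482  -12.8451]
```

Call:
{"name": "drive_tool", "arguments": {"moves": [{"tx": 0,"ty": 0,"tz": -2,"rx": 0,"ry": 0,"rz": 0,"fingers": -0.7},{"tx": 0,"ty": 0,"tz": -5,"rx": 0,"ry": 0,"rz": 0,"fingers": -0.7},{"tx": 0,"ty": 0,"tz": -9,"rx": 0,"ry": 0,"rz": -10,"fingers": -0.7},{"tx": 0,"ty": -2,"tz": -12,"rx": 0,"ry": 0,"rz": -20,"fingers": -0.7},{"tx": 0,"ty": -4,"tz": -12,"rx": 0,"ry": 0,"rz": -30,"fingers": -0.7},{"tx": 0,"ty": -5,"tz": -12,"rx": 0,"ry": 0,"rz": -40,"fingers": -0.7},{"tx": 0,"ty": -5,"tz": -12,"rx": 0,"ry": 0,"rz": -50,"fingers": -0.7},{"tx": 0,"ty": -5,"tz": -12,"rx": 0,"ry": 0,"rz": -60,"fingers": -0.7}]}}

```text
time: 13.1
ee_pos: [0.4765, -0.2811, 0.1416]
orientation: [0.895, 0.446, -0.0, 0.0]
wrist_force: [0.6, -0.5, -0.8]
width: 0.848
gripper_force: 0.0
```

Call:
{"name": "drive_tool", "arguments": {"moves": [{"tx": 0,"ty": 0,"tz": 0,"rx": 0,"ry": 0,"rz": -10,"fingers": -0.2},{"tx": 0,"ty": 0,"tz": 0,"rx": 0,"ry": 0,"rz": -20,"fingers": -0.2},{"tx": 0,"ty": 0,"tz": 0,"rx": 0,"ry": 0,"rz": -30,"fingers": -0.2},{"tx": 0,"ty": 0,"tz": 0,"rx": 0,"ry": 0,"rz": -30,"fingers": -0.2},{"tx": 0,"ty": 0,"tz": 0,"rx": 0,"ry": 0,"rz": -30,"fingers": -0.2},{"tx": 0,"ty": 0,"tz": 0,"rx": 0,"ry": 0,"rz": -30,"fingers": -0.2},{"tx": 0,"ty": 0,"tz": 0,"rx": 0,"ry": 0,"rz": -30,"fingers": -0.2},{"tx": 0,"ty": 0,"tz": 0,"rx": 0,"ry": 0,"rz": -30,"fingers": -0.2}]}}

```text
time: 14.1
ee_pos: [0.4766, -0.2812, 0.1416]
orientation: [0.751, 0.66, -0.0, 0.0]
wrist_force: [0.3, 0.2, -1.0]
width: 0.6
gripper_force: 0.0
```

Run:
```python
from h import *
np.set_printoptions(precision=4,suppress=True)
s=status.get_state();print(s['time'],s['ee_pos'],R.from_quat(s['orientation']).as_euler('ZYX',degrees=True),s['width'],s["joint_positions"])
T=np.array(camera_params("wrist")["T"]);im=snapshot("wrist");np.save("T7.npy",T);cv2.imwrite("pics/w7.png",im)
for n in "stop_grip stop_face lever_hub lever_ball block_long".split():
    for q in tip_of("wrist",n)[:1]:
        p=w("wrist",q["position"]);print(n,p,tool(p),round(q["score"],2))
```

```text
14.1 [ 0.4766 -0.2812  0.1416] [ 82.571    0.0076 179.9937] 0.5998298109856116 [ 0.947   0.4326 -0.6298  1.883   0.3143  0.9256  0.0397]
stop_grip [ 0.48   -0.2481  0.0619] [ 3.3372 -0.0887  7.9661] 0.8
stop_face [ 0.4772 -0.2704  0.0144] [ 1.0893 -0.0769 12.7192] 0.57
lever_hub [ 0.4908 -0.2173  0.0529] [6.5352 0.5811 8.8637] 0.64
lever_ball [ 0.4817 -0.1543  0.0498] [12.6631 -1.1282  9.177 ] 0.77
block_long [ 0.4665 -0.328   0.0105] [-4.7526 -0.3854 13.1033] 0.66
```

View pics/w7.png

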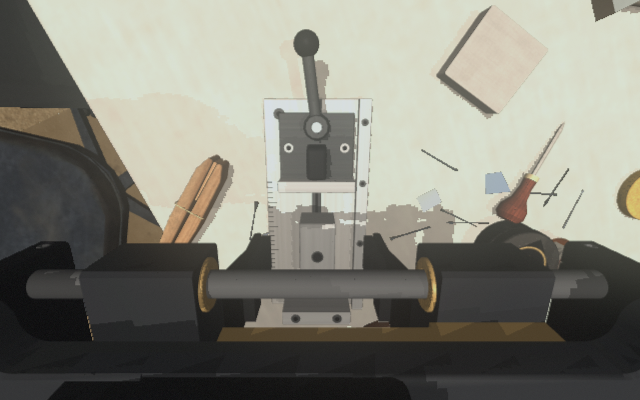

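The wrist view shows the block lying square in the track at (318,250). The grip is at (317,160), the hub at (316,127) and the ball at (306,43), and the tool is aligned with the jig.

Run:
```python
from h import *
np.set_printoptions(precision=4,suppress=True)
T=np.load("T7.npy");s=status.get_state();r=R.from_quat(s["orientation"]);e=s["ee_pos"]
f=lambda u,v,z:r.inv().apply(rayT(u,v,z,T)-e)*100
g=cv2.imread("pics/w7.png").mean(2).astype(int)
print(g[140:186:1,317]);print(g[160,300:334]);print(g[240:270,300])
for n,a in dict(hub=(316.5,127.5,.055),gripC=(316.7,162,.062),gripT=(316.7,145,.062),gripB=(316.7,180,.062),ball=(306,43.5,.052),plateB=(317,192,.046),blkL=(299,230,.046),blkR=(337,230,.046),blkTop=(317,222,.046),hole=(317.3,256.5,.046)).items(): print(n,f(*a))
```

```text
[ 78 101 105 105  82  69  67  67  69  70  73  76  77  76  76  76  75  76
  76  76  76  76  75  74  75  75  75  74  74  74  74  73  73  74  73  73
  72  72  71  68  98 127 193 207 206 205]
[104 103 104 103 104 103  82  72  72  74  75  76  77  77  76  75  75  76
  76  75  75  75  74  74  71  69  72  80  82  82  83  99 104 104]
[128 127 125 125 124 124 122 121 121 120 120 119 119 121 121 121 121 121
 120 119 119 124 125 124 123 122 122 122 129  89]
hub [ 6.4489 -0.0183  8.655 ]
gripC [ 3.8665 -0.0039  7.9551]
gripT [ 5.1744 -0.0034  7.9551]
gripB [ 2.4378 -0.0044  7.9552]
ball [12.4321 -0.785   8.9547]
plateB [1.0535 0.0214 9.5553]
blkL [-2.4064 -1.5686  9.5555]
blkR [-2.4082  1.7877  9.5555]
blkTop [-1.6581  0.0212  9.5555]
hole [-4.9719  0.0482  9.5556]
```

Call:
{"name": "drive_tool", "arguments": {"moves": [{"tx": 2,"ty": 0,"tz": 0,"rx": 0,"ry": 0,"rz": 0,"fingers": -0.2},{"tx": 3.7,"ty": 0,"tz": 2,"rx": 0,"ry": 0,"rz": 0,"fingers": -0.2},{"tx": 3.7,"ty": 0,"tz": 5,"rx": 0,"ry": 0,"rz": 0,"fingers": -0.2},{"tx": 3.7,"ty": 0,"tz": 8,"rx": 0,"ry": 0,"rz": 0,"fingers": -0.2},{"tx": 3.7,"ty": 0,"tz": 9.9,"rx": 0,"ry": 0,"rz": 0,"fingers": -0.2},{"tx": 3.7,"ty": 0,"tz": 9.9,"rx": 0,"ry": 0,"rz": 0,"fingers": -0.2},{"tx": 3.7,"ty": 0,"tz": 9.9,"rx": 0,"ry": 0,"rz": 0,"fingers": 1},{"tx": 3.7,"ty": 0,"tz": 9.9,"rx": 0,"ry": 0,"rz": 0,"fingers": 1}]}}

```text
time: 15.4
ee_pos: [0.4821, -0.2449, 0.0437]
orientation: [0.751, 0.66, 0.0, 0.001]
wrist_force: [0.5, -0.9, 0.1]
width: 0.454
gripper_force: 0.0
```

Call:
{"name": "drive_tool", "arguments": {"moves": [{"tx": 0,"ty": 0,"tz": 0,"rx": 0,"ry": 0,"rz": 0,"fingers": 1},{"tx": 0,"ty": 0,"tz": 0,"rx": 0,"ry": 0,"rz": 0,"fingers": 1},{"tx": 0,"ty": 0,"tz": 0,"rx": 0,"ry": 0,"rz": 0,"fingers": 1},{"tx": 0,"ty": 0,"tz": 0,"rx": 0,"ry": 0,"rz": 0,"fingers": 1},{"tx": 0,"ty": 0,"tz": 0,"rx": 0,"ry": 0,"rz": 0,"fingers": 1},{"tx": 0,"ty": 0,"tz": 0,"rx": 0,"ry": 0,"rz": 0,"fingers": 1},{"tx": 0,"ty": 0,"tz": 0,"rx": 0,"ry": 0,"rz": 0,"fingers": 1},{"tx": 0,"ty": 0,"tz": 0,"rx": 0,"ry": 0,"rz": 0,"fingers": 1}]}}

```text
time: 16.4
ee_pos: [0.481, -0.2448, 0.0428]
orientation: [0.751, 0.66, -0.0, -0.0]
wrist_force: [-2.2, 0.7, 5.4]
width: 0.183
gripper_force: 30.0
```

Call:
{"name": "drive_tool", "arguments": {"moves": [{"tx": -0.6,"ty": 0,"tz": 0,"rx": 0,"ry": 0,"rz": 0,"fingers": 1},{"tx": -1.3,"ty": 0,"tz": 0,"rx": 0,"ry": 0,"rz": 0,"fingers": 1},{"tx": -2,"ty": 0,"tz": 0,"rx": 0,"ry": 0,"rz": 0,"fingers": 1},{"tx": -2.7,"ty": 0,"tz": 0,"rx": 0,"ry": 0,"rz": 0,"fingers": 1},{"tx": -3.4,"ty": 0,"tz": 0,"rx": 0,"ry": 0,"rz": 0,"fingers": 1},{"tx": -4,"ty": 0,"tz": 0,"rx": 0,"ry": 0,"rz": 0,"fingers": 1},{"tx": -4.5,"ty": 0,"tz": 0,"rx": 0,"ry": 0,"rz": 0,"fingers": 1},{"tx": -5,"ty": 0,"tz": 0,"rx": 0,"ry": 0,"rz": 0,"fingers": 1}]}}

```text
time: 17.4
ee_pos: [0.4747, -0.2922, 0.0428]
orientation: [0.751, 0.66, 0.0, -0.001]
wrist_force: [-2.0, 5.4, 6.7]
width: 0.18
gripper_force: 30.0
```

Call:
{"name": "drive_tool", "arguments": {"moves": [{"tx": 0,"ty": 0,"tz": 0,"rx": 0,"ry": 0,"rz": 0,"fingers": 1},{"tx": -0.1,"ty": 0,"tz": 0,"rx": 0,"ry": 0,"rz": 0,"fingers": 1},{"tx": -0.2,"ty": 0,"tz": 0,"rx": 0,"ry": 0,"rz": 0,"fingers": 1},{"tx": -0.3,"ty": 0,"tz": 0,"rx": 0,"ry": 0,"rz": 0,"fingers": 1},{"tx": -0.4,"ty": 0,"tz": 0,"rx": 0,"ry": 0,"rz": 0,"fingers": 1},{"tx": -0.4,"ty": 0,"tz": 0,"rx": 0,"ry": 0,"rz": 0,"fingers": 1},{"tx": -0.4,"ty": 0,"tz": 0,"rx": 0,"ry": 0,"rz": 0,"fingers": 1},{"tx": -0.4,"ty": 0,"tz": 0,"rx": 0,"ry": 0,"rz": 0,"fingers": 1}]}}

```text
time: 18.4
ee_pos: [0.4742, -0.2962, 0.0428]
orientation: [0.751, 0.66, 0.0, -0.001]
wrist_force: [-2.4, 3.9, 6.4]
width: 0.18
gripper_force: 30.0
```

Call:
{"name": "drive_tool", "arguments": {"moves": [{"tx": -0.1,"ty": 0,"tz": 0,"rx": 0,"ry": 0,"rz": 0,"fingers": 1},{"tx": -0.2,"ty": 0,"tz": 0,"rx": 0,"ry": 0,"rz": 0,"fingers": 1},{"tx": -0.3,"ty": 0,"tz": 0,"rx": 0,"ry": 0,"rz": 0,"fingers": 1},{"tx": -0.3,"ty": 0,"tz": 0,"rx": 0,"ry": 0,"rz": 0,"fingers": 1},{"tx": -0.3,"ty": 0,"tz": 0,"rx": 0,"ry": 0,"rz": 0,"fingers": 1},{"tx": -0.3,"ty": 0,"tz": 0,"rx": 0,"ry": 0,"rz": 0,"fingers": 1},{"tx": -0.3,"ty": 0,"tz": 0,"rx": 0,"ry": 0,"rz": 0,"fingers": 1},{"tx": -0.3,"ty": 0,"tz": 0,"rx": 0,"ry": 0,"rz": 0,"fingers": 1}]}}

```text
time: 19.4
ee_pos: [0.4739, -0.2984, 0.0428]
orientation: [0.751, 0.66, 0.001, -0.002]
wrist_force: [-3.3, 5.0, 7.1]
width: 0.181
gripper_force: 30.0
```

Call:
{"name": "drive_tool", "arguments": {"moves": [{"tx": -0.1,"ty": 0,"tz": 0,"rx": 0,"ry": 0,"rz": 0,"fingers": 1},{"tx": -0.2,"ty": 0,"tz": 0,"rx": 0,"ry": 0,"rz": 0,"fingers": 1},{"tx": -0.2,"ty": 0,"tz": 0,"rx": 0,"ry": 0,"rz": 0,"fingers": 1},{"tx": -0.2,"ty": 0,"tz": 0,"rx": 0,"ry": 0,"rz": 0,"fingers": 1},{"tx": -0.2,"ty": 0,"tz": 0,"rx": 0,"ry": 0,"rz": 0,"fingers": 1},{"tx": -0.2,"ty": 0,"tz": 0,"rx": 0,"ry": 0,"rz": 0,"fingers": 1},{"tx": -0.2,"ty": 0,"tz": 0,"rx": 0,"ry": 0,"rz": 0,"fingers": 1},{"tx": -0.2,"ty": 0,"tz": 0,"rx": 0,"ry": 0,"rz": 0,"fingers": 1}]}}

```text
time: 20.4
ee_pos: [0.4739, -0.2984, 0.0428]
orientation: [0.751, 0.661, 0.001, -0.002]
wrist_force: [-2.1, 9.6, 9.2]
width: 0.184
gripper_force: 30.0
```

The stop has stalled against the block with force rising, so it is snug. I'll release it and check the lever.

Call:
{"name": "drive_tool", "arguments": {"moves": [{"tx": 0.15,"ty": 0,"tz": 0,"rx": 0,"ry": 0,"rz": 0,"fingers": 1},{"tx": 0.15,"ty": 0,"tz": 0,"rx": 0,"ry": 0,"rz": 0,"fingers": 0.3},{"tx": 0.15,"ty": 0,"tz": 0,"rx": 0,"ry": 0,"rz": 0,"fingers": 0.3},{"tx": 0.15,"ty": 0,"tz": 0,"rx": 0,"ry": 0,"rz": 0,"fingers": 0.3},{"tx": 0.15,"ty": 0,"tz": -2,"rx": 0,"ry": 0,"rz": 0,"fingers": 0.3},{"tx": 0.15,"ty": 0,"tz": -5,"rx": 0,"ry": 0,"rz": 0,"fingers": 0.3},{"tx": 0.15,"ty": 0,"tz": -7,"rx": 0,"ry": 0,"rz": 0,"fingers": 0.3},{"tx": 0.15,"ty": 0,"tz": -7,"rx": 0,"ry": 0,"rz": 0,"fingers": 0.3}]}}

```text
time: 21.4
ee_pos: [0.4751, -0.3024, 0.1148]
orientation: [0.751, 0.66, 0.001, 0.002]
wrist_force: [-1.1, -0.5, 0.3]
width: 0.348
gripper_force: 0.0
```

Call:
{"name": "drive_tool", "arguments": {"moves": [{"tx": 0,"ty": 0,"tz": 0,"rx": 0,"ry": 0,"rz": 0,"fingers": 0.3},{"tx": 0,"ty": 0,"tz": 0,"rx": 0,"ry": 0,"rz": 0,"fingers": 0.3},{"tx": 0,"ty": 0,"tz": 0,"rx": 0,"ry": 0,"rz": 0,"fingers": 0.3},{"tx": 0,"ty": 0,"tz": 0,"rx": 0,"ry": 0,"rz": 0,"fingers": 0.3},{"tx": 0,"ty": 0,"tz": 0,"rx": 0,"ry": 0,"rz": 0,"fingers": 0.3},{"tx": 0,"ty": 0,"tz": 0,"rx": 0,"ry": 0,"rz": 0,"fingers": 0.3},{"tx": 0,"ty": 0,"tz": 0,"rx": 0,"ry": 0,"rz": 0,"fingers": 0.3},{"tx": 0,"ty": 0,"tz": 0,"rx": 0,"ry": 0,"rz": 0,"fingers": 0.3}]}}

```text
time: 22.4
ee_pos: [0.4739, -0.3017, 0.1126]
orientation: [0.751, 0.66, 0.0, 0.0]
wrist_force: [0.1, 0.1, -0.7]
width: 0.354
gripper_force: 0.0
```

Run:
```python
from h import *
np.set_printoptions(precision=4,suppress=True)
s=status.get_state();print(s['time'],s['ee_pos'],R.from_quat(s['orientation']).as_euler('ZYX',degrees=True),s['width'])
T=np.array(camera_params("wrist")["T"]);im=snapshot("wrist");np.save("T8.npy",T);cv2.imwrite("pics/w8.png",im)
r=R.from_quat(s["orientation"]);e=s["ee_pos"]
for n in "lever_ball lever_hub stop_grip stop_face".split():
    for q in tip_of("wrist",n)[:1]:
        p=w("wrist",q["position"]);print(n,p,tool(p),round(q["score"],2))
# dark-ball blob near predicted place
Ti=np.linalg.inv(T)
def px(t):
    p=r.apply(np.array(t)/100)+e;p=Ti[:3,:3]@p+Ti[:3,3];return p[0]/p[2]*311.23+316.73,p[1]/p[2]*311.23+201.72
zb=(e[2]-.052)*100
u,v=px([2.8+5.95,-.8,zb]);print("pred ball",u,v)
g=im.mean(2);U,V=int(u),int(v);q=g[V-22:V+23,U-22:U+23]
n,lab,st,ce=cv2.connectedComponentsWithStats((cv2.erode((q<80).astype(np.uint8),None)))
print(st,ce)
for u0 in [c for c in ce[1:]]: print(r.inv().apply(rayT(u0[0]+U-22,u0[1]+V-22,.052,T)-e)*100)
c=cv2.HoughCircles(cv2.cvtColor(im,cv2.COLOR_BGR2GRAY)[V-35:V+35,U-35:U+35],cv2.HOUGH_GRADIENT,1,10,param1=80,param2=10,minRadius=10,maxRadius=22)
if c is not None:
  for a in c[0][:3]: print(a,r.inv().apply(rayT(a[0]+U-35,a[1]+V-35,.052,T)-e)*100)
```

```text
22.4 [ 0.4739 -0.3017  0.1126] [ 82.5865   0.005  179.9935] 0.3540960755923969
lever_ball [ 0.473  -0.2096  0.0485] [ 9.1187 -1.2774  6.4103] 0.94
lever_hub [ 0.4808 -0.272   0.0519] [3.0295 0.298  6.0693] 0.7
stop_grip [ 0.4755 -0.208   0.0528] [ 9.3066 -1.0487  5.9764] 0.73
stop_face [ 0.471  -0.3232  0.0152] [-2.1792 -0.0118  9.7359] 0.78
pred ball 305.0201586187373 94.214783826863
[[   0    0   45   45 2025]] [[22. 22.]]
[35.5 29.5 14.7] [ 9.1137 -0.7637  6.0604]
```

Call:
{"name": "drive_tool", "arguments": {"moves": [{"tx": 4,"ty": -0.3,"tz": 0,"rx": 0,"ry": 0,"rz": -4,"fingers": 0.3},{"tx": 8,"ty": -0.8,"tz": 0,"rx": 0,"ry": 0,"rz": -7,"fingers": 0.3},{"tx": 9.1,"ty": -0.8,"tz": 0,"rx": 0,"ry": 0,"rz": -7,"fingers": 0.3},{"tx": 9.1,"ty": -0.8,"tz": 2,"rx": 0,"ry": 0,"rz": -7,"fingers": 0.3},{"tx": 9.1,"ty": -0.8,"tz": 4,"rx": 0,"ry": 0,"rz": -7,"fingers": 0.3},{"tx": 9.1,"ty": -0.8,"tz": 6,"rx": 0,"ry": 0,"rz": -7,"fingers": 0.3},{"tx": 9.1,"ty": -0.8,"tz": 7.6,"rx": 0,"ry": 0,"rz": -7,"fingers": 0.3},{"tx": 9.1,"ty": -0.8,"tz": 7.6,"rx": 0,"ry": 0,"rz": -7,"fingers": 0.3}]}}

```text
time: 23.65
ee_pos: [0.477, -0.2106, 0.0355]
orientation: [0.71, 0.704, -0.0, -0.001]
wrist_force: [0.5, 1.0, 0.2]
width: 0.35
gripper_force: 0.0
```

Run:
```python
from h import *
np.set_printoptions(precision=2,suppress=True)
s=status.get_state();y=R.from_quat(s['orientation']).as_euler('ZYX',degrees=True);print(s['time'],s['ee_pos'],y,s['wrist_force'],s["joint_positions"])
e0=np.array([.4739,-.3017]);a=np.radians(82.5865);X=np.array([np.cos(a),np.sin(a)]);Yt=np.array([np.sin(a),-np.cos(a)])
for d in (7,15,25,35,45,55,65,75,85,93,97):
    t=np.radians(d);p=e0+X*(.031+.06*np.cos(t))+Yt*(-.06*np.sin(t));print(d,"rz",-(82.59+d-y[0]),tool([*p,.036]))
```

```text
23.65 [ 0.48 -0.21  0.04] [  89.55   -0.04 -179.88] [0.49 0.97 0.22] [ 0.8   0.55 -0.6   2.03  0.47  0.7  -0.1 ]
7 rz -0.04165820278720389 [-0.04  0.14 -0.05]
15 rz -8.041658202787204 [-0.1  -0.7  -0.05]
25 rz -18.041658202787204 [-0.33 -1.72 -0.05]
35 rz -28.041658202787204 [-0.74 -2.68 -0.04]
45 rz -38.041658202787204 [-1.31 -3.56 -0.04]
55 rz -48.041658202787204 [-2.03 -4.32 -0.04]
65 rz -58.041658202787204 [-2.86 -4.95 -0.04]
75 rz -68.0416582027872 [-3.79 -5.42 -0.04]
85 rz -78.0416582027872 [-4.79 -5.73 -0.04]
93 rz -86.0416582027872 [-5.62 -5.84 -0.04]
97 rz -90.0416582027872 [-6.04 -5.86 -0.04]
```

Call:
{"name": "drive_tool", "arguments": {"moves": [{"tx": 0,"ty": 0.1,"tz": 0,"rx": 0,"ry": 0,"rz": 0,"fingers": 0.3},{"tx": -0.1,"ty": -0.7,"tz": 0,"rx": 0,"ry": 0,"rz": -8,"fingers": 0.3},{"tx": -0.35,"ty": -1.7,"tz": 0,"rx": 0,"ry": 0,"rz": -18,"fingers": 0.3},{"tx": -0.75,"ty": -2.7,"tz": 0,"rx": 0,"ry": 0,"rz": -28,"fingers": 0.3},{"tx": -1.3,"ty": -3.55,"tz": 0,"rx": 0,"ry": 0,"rz": -38,"fingers": 0.3},{"tx": -2,"ty": -4.3,"tz": 0,"rx": 0,"ry": 0,"rz": -48,"fingers": 0.3},{"tx": -2,"ty": -4.3,"tz": 0,"rx": 0,"ry": 0,"rz": -48,"fingers": 0.3},{"tx": -2,"ty": -4.3,"tz": 0,"rx": 0,"ry": 0,"rz": -48,"fingers": 0.3}]}}

```text
time: 24.65
ee_pos: [0.4352, -0.2304, 0.0371]
orientation: [0.363, 0.932, -0.0, 0.001]
wrist_force: [0.5, -0.3, 0.6]
width: 0.348
gripper_force: 0.0
```

Run:
```python
from h import *
np.set_printoptions(precision=2,suppress=True)
s=status.get_state();y=R.from_quat(s['orientation']).as_euler('ZYX',degrees=True);print(s['time'],s['ee_pos'],y,s['wrist_force'],s["joint_positions"])
e0=np.array([.4739,-.3017]);a=np.radians(82.5865);X=np.array([np.cos(a),np.sin(a)]);Yt=np.array([np.sin(a),-np.cos(a)])
for d in (55,65,75,85,93,97):
    t=np.radians(d);p=e0+X*(.031+.06*np.cos(t))+Yt*(-.06*np.sin(t));print(d,"rz",-(82.59+d-y[0]),tool([*p,.036]))
```

```text
24.65 [ 0.44 -0.23  0.04] [137.42   0.08 179.99] [ 0.52 -0.34  0.58] [ 1.04  0.57 -0.81  2.09  0.63  0.74  0.65]
55 rz -0.16670600342348507 [ 0.11 -0.11  0.11]
65 rz -10.166706003423485 [ 0.01 -1.16  0.11]
75 rz -20.166706003423485 [-0.26 -2.17  0.11]
85 rz -30.166706003423485 [-0.7  -3.11  0.11]
93 rz -38.166706003423485 [-1.17 -3.8   0.11]
97 rz -42.166706003423485 [-1.44 -4.12  0.11]
```

Call:
{"name": "drive_tool", "arguments": {"moves": [{"tx": 0,"ty": -1.15,"tz": 0.1,"rx": 0,"ry": 0,"rz": -10,"fingers": 0.3},{"tx": -0.25,"ty": -2.15,"tz": 0.1,"rx": 0,"ry": 0,"rz": -20,"fingers": 0.3},{"tx": -0.7,"ty": -3.1,"tz": 0.1,"rx": 0,"ry": 0,"rz": -30,"fingers": 0.3},{"tx": -1.15,"ty": -3.8,"tz": 0.1,"rx": 0,"ry": 0,"rz": -38,"fingers": 0.3},{"tx": -1.45,"ty": -4.15,"tz": 0.1,"rx": 0,"ry": 0,"rz": -42,"fingers": 0.3},{"tx": -1.45,"ty": -4.15,"tz": 0.1,"rx": 0,"ry": 0,"rz": -42,"fingers": 0.3},{"tx": -1.45,"ty": -4.15,"tz": 0.1,"rx": 0,"ry": 0,"rz": -42,"fingers": 0.3},{"tx": -1.45,"ty": -4.15,"tz": 0.1,"rx": 0,"ry": 0,"rz": -42,"fingers": 0.3}]}}

```text
time: 25.65
ee_pos: [0.4181, -0.2692, 0.0358]
orientation: [0.003, 1.0, 0.0, 0.001]
wrist_force: [1.3, 5.3, 0.6]
width: 0.352
gripper_force: 2.7
```

Run:
```python
from h import *
np.set_printoptions(precision=4,suppress=True)
s=status.get_state();y=R.from_quat(s['orientation']).as_euler('ZYX',degrees=True);print(s['time'],s['ee_pos'],y,s['wrist_force'],s["joint_positions"])
snapshot("top")
for n in ("lever_ball","lever_hub"): print([(w("top",q["position"]),q["score"]) for q in tip_of("top",n)[:1]])
e0=np.array([.4739,-.3017]);a=np.radians(82.5865);X=np.array([np.cos(a),np.sin(a)]);Yt=np.array([np.sin(a),-np.cos(a)])
h=e0+X*.031;print("hub",h);d=s['ee_pos'][:2]-h;print("cage angle",np.degrees(np.arctan2(-d@Yt,d@X)),np.linalg.norm(d))
```

```text
25.65 [ 0.4181 -0.2692  0.0358] [179.6123   0.0751 179.9445] [1.255  5.3134 0.6246] [ 1.2337  0.6603 -0.9808  2.0726  0.7665  0.8228  1.3508]
[]
[(array([ 0.4774, -0.2705,  0.0551]), 0.7)]
hub [ 0.4779 -0.271 ]
cage angle 95.7382940312607 0.05984542043786521
```

Call:
{"name": "drive_tool", "arguments": {"moves": [{"tx": 0,"ty": 0.5,"tz": 0,"rx": 0,"ry": 0,"rz": 0,"fingers": 0.3},{"tx": 0,"ty": 0.5,"tz": 0,"rx": 0,"ry": 0,"rz": 0,"fingers": 0.3},{"tx": 0,"ty": 0.5,"tz": -2,"rx": 0,"ry": 0,"rz": 0,"fingers": 0.3},{"tx": 0,"ty": 0.5,"tz": -5,"rx": 0,"ry": 0,"rz": 0,"fingers": 0.3},{"tx": 0,"ty": 0.5,"tz": -9,"rx": 0,"ry": 0,"rz": 10,"fingers": 0.3},{"tx": -1,"ty": -1,"tz": -10,"rx": 0,"ry": 0,"rz": 20,"fingers": 0.3},{"tx": -2,"ty": -3,"tz": -10,"rx": 0,"ry": 0,"rz": 30,"fingers": 0},{"tx": -3,"ty": -5,"tz": -10,"rx": 0,"ry": 0,"rz": 40,"fingers": 0}]}}

```text
time: 26.8
ee_pos: [0.4466, -0.3224, 0.1359]
orientation: [0.349, 0.937, -0.001, 0.0]
wrist_force: [0.4, -0.5, -0.1]
width: 0.468
gripper_force: 0.0
```

Call:
{"name": "drive_tool", "arguments": {"moves": [{"tx": 0,"ty": 0,"tz": 0,"rx": 0,"ry": 0,"rz": 10,"fingers": 0},{"tx": 0,"ty": 0,"tz": 0,"rx": 0,"ry": 0,"rz": 20,"fingers": 0},{"tx": 0,"ty": 0,"tz": 0,"rx": 0,"ry": 0,"rz": 30,"fingers": 0},{"tx": 0,"ty": 0,"tz": 0,"rx": 0,"ry": 0,"rz": 40,"fingers": 0},{"tx": 0,"ty": 0,"tz": 0,"rx": 0,"ry": 0,"rz": 50,"fingers": 0},{"tx": 0,"ty": 0,"tz": 0,"rx": 0,"ry": 0,"rz": 57,"fingers": 0},{"tx": 0,"ty": 0,"tz": 0,"rx": 0,"ry": 0,"rz": 57,"fingers": 0},{"tx": 0,"ty": 0,"tz": 0,"rx": 0,"ry": 0,"rz": 57,"fingers": 0}]}}

```text
time: 27.8
ee_pos: [0.4467, -0.321, 0.1356]
orientation: [0.751, 0.66, -0.0, 0.0]
wrist_force: [0.0, 0.2, 0.7]
width: 0.499
gripper_force: 0.0
```

Run:
```python
from h import *
np.set_printoptions(precision=4,suppress=True)
s=status.get_state();r=R.from_quat(s['orientation']);print(s['time'],s['ee_pos'],r.as_euler('ZYX',degrees=True),s['width'])
T=np.array(camera_params("wrist")["T"]);im=snapshot("wrist")
for n in ("lever_ball","lever_hub","block_long"):
  for c in ("wrist",): print(n,[(w(c,q["position"]),tool(w(c,q["position"])),q["score"]) for q in tip_of(c,n)[:1]])
# hole
z0=[.4667,-.3573,.046];Ti=np.linalg.inv(T);p=Ti[:3,:3]@np.array(z0)+Ti[:3,3];u,v=int(p[0]/p[2]*311.2+316.7),int(p[1]/p[2]*311.2+201.7)
g=im.mean(2);q=g[v-14:v+15,u-14:u+15];m=np.clip(80-q,0,None);yy,xx=np.mgrid[v-14:v+15,u-14:u+15]
a,b=(m*xx).sum()/m.sum(),(m*yy).sum()/m.sum();print(u,v,a,b,rayT(a,b,.046,T)[:2])
print("to block",tool([*z0[:2],.024]))
```

```text
27.8 [ 0.4467 -0.321   0.1356] [  82.666     0.0264 -179.9891] 0.4993624463033923
lever_ball [(array([ 0.4147, -0.2613,  0.0519]), array([ 5.4915, -3.9371,  8.3555]), 0.95)]
lever_hub [(array([ 0.4815, -0.2694,  0.0524]), array([5.5477, 2.7814, 8.3077]), 0.9)]
block_long [(array([ 0.4672, -0.3566,  0.0132]), array([-3.2869,  2.4806, 12.2339]), 0.66)]
344 242 351.0718180401932 244.76678610375447 [ 0.4718 -0.3602]
to block [-3.3615  2.4432 11.1496]
```

Call:
{"name": "drive_tool", "arguments": {"moves": [{"tx": -2,"ty": 1.5,"tz": 1,"rx": 0,"ry": 0,"rz": 0,"fingers": 0},{"tx": -3.35,"ty": 2.5,"tz": 3,"rx": 0,"ry": 0,"rz": 0,"fingers": 0},{"tx": -3.35,"ty": 2.5,"tz": 5.5,"rx": 0,"ry": 0,"rz": 0,"fingers": 0},{"tx": -3.35,"ty": 2.5,"tz": 7.5,"rx": 0,"ry": 0,"rz": 0,"fingers": 0},{"tx": -3.35,"ty": 2.5,"tz": 9.5,"rx": 0,"ry": 0,"rz": 0,"fingers": 0},{"tx": -3.35,"ty": 2.5,"tz": 11,"rx": 0,"ry": 0,"rz": 0,"fingers": 0},{"tx": -3.35,"ty": 2.5,"tz": 11,"rx": 0,"ry": 0,"rz": 0,"fingers": 0},{"tx": -3.35,"ty": 2.5,"tz": 11,"rx": 0,"ry": 0,"rz": 0,"fingers": 0}]}}

```text
time: 29.0
ee_pos: [0.4679, -0.3573, 0.0261]
orientation: [0.751, 0.66, 0.0, 0.001]
wrist_force: [-0.0, 0.5, -0.4]
width: 0.501
gripper_force: 0.0
```

Call:
{"name": "drive_tool", "arguments": {"moves": [{"tx": 0,"ty": 0,"tz": 0,"rx": 0,"ry": 0,"rz": 0,"fingers": 1},{"tx": 0,"ty": 0,"tz": 0,"rx": 0,"ry": 0,"rz": 0,"fingers": 1},{"tx": 0,"ty": 0,"tz": 0,"rx": 0,"ry": 0,"rz": 0,"fingers": 1},{"tx": 0,"ty": 0,"tz": 0,"rx": 0,"ry": 0,"rz": 0,"fingers": 1},{"tx": 0,"ty": 0,"tz": 0,"rx": 0,"ry": 0,"rz": 0,"fingers": 1},{"tx": 0,"ty": 0,"tz": 0,"rx": 0,"ry": 0,"rz": 0,"fingers": 1},{"tx": 0,"ty": 0,"tz": 0,"rx": 0,"ry": 0,"rz": 0,"fingers": 1},{"tx": 0,"ty": 0,"tz": 0,"rx": 0,"ry": 0,"rz": 0,"fingers": 1}]}}

```text
time: 30.0
ee_pos: [0.4674, -0.3574, 0.0262]
orientation: [0.751, 0.66, -0.0, 0.0]
wrist_force: [-1.5, 0.3, 6.2]
width: 0.362
gripper_force: 30.0
```

Call:
{"name": "drive_tool", "arguments": {"moves": [{"tx": 0,"ty": 0,"tz": -0.7,"rx": 0,"ry": 0,"rz": 0,"fingers": 1},{"tx": 0,"ty": 0,"tz": -1.5,"rx": 0,"ry": 0,"rz": 0,"fingers": 1},{"tx": 0,"ty": 0,"tz": -2.5,"rx": 0,"ry": 0,"rz": 0,"fingers": 1},{"tx": 0,"ty": 0,"tz": -3.5,"rx": 0,"ry": 0,"rz": 0,"fingers": 1},{"tx": 0,"ty": 0,"tz": -5,"rx": 0,"ry": 0,"rz": 0,"fingers": 1},{"tx": 0,"ty": 0,"tz": -7,"rx": 0,"ry": 0,"rz": 0,"fingers": 1},{"tx": 0,"ty": 0,"tz": -10,"rx": 0,"ry": 0,"rz": 0,"fingers": 1},{"tx": 0,"ty": 0,"tz": -10,"rx": 0,"ry": 0,"rz": 0,"fingers": 1}]}}

```text
time: 31.0
ee_pos: [0.4694, -0.3577, 0.1289]
orientation: [0.751, 0.66, 0.001, 0.003]
wrist_force: [0.6, 0.1, -2.3]
width: 0.366
gripper_force: 30.0
```

Call:
{"name": "drive_tool", "arguments": {"moves": [{"tx": 3,"ty": -1,"tz": 0,"rx": 0,"ry": 0,"rz": 0,"fingers": 1},{"tx": 7,"ty": -3,"tz": 0,"rx": 0,"ry": 0,"rz": 0,"fingers": 1},{"tx": 12,"ty": -5,"tz": 0,"rx": 0,"ry": 0,"rz": 0,"fingers": 1},{"tx": 17,"ty": -6,"tz": 0,"rx": 0,"ry": 0,"rz": 0,"fingers": 1},{"tx": 22,"ty": -6,"tz": 0,"rx": 0,"ry": 0,"rz": 0,"fingers": 1},{"tx": 27,"ty": -6,"tz": 0,"rx": 0,"ry": 0,"rz": 0,"fingers": 1},{"tx": 30,"ty": -6,"tz": 0,"rx": 0,"ry": 0,"rz": 0,"fingers": 1},{"tx": 32,"ty": -6,"tz": 0,"rx": 0,"ry": 0,"rz": 0,"fingers": 1}]}}

```text
time: 32.0
ee_pos: [0.4487, -0.0301, 0.1254]
orientation: [0.75, 0.661, -0.0, -0.0]
wrist_force: [0.6, 0.2, -1.6]
width: 0.364
gripper_force: 30.0
```

Run:
```python
from h import *
np.set_printoptions(precision=4,suppress=True)
s=status.get_state();r=R.from_quat(s['orientation']);print(s['time'],s['ee_pos'],r.as_euler('ZYX',degrees=True),s['width'],s["joint_positions"])
cv2.imwrite("pics/top9.png",snapshot("top"))
for n in ("stop_face","fixed_end_face","lever_hub","lever_ball","block_long","block_mid","block_short"): print(n,[(w("top",q["position"]),q["score"]) for q in tip_of("top",n)[:1]])
```

```text
32.0 [ 0.4487 -0.0301  0.1254] [  82.741    -0.0084 -179.9709] 0.3635870644735001 [ 0.6516  0.3273 -0.7973  2.1157  0.3198  0.8195 -0.4676]
stop_face [(array([ 0.4734, -0.3268,  0.0097]), 0.73)]
fixed_end_face [(array([ 0.4627, -0.3907,  0.0114]), 0.8)]
lever_hub [(array([ 0.4779, -0.2713,  0.049 ]), 0.81)]
lever_ball [(array([ 0.4153, -0.2621,  0.0572]), 0.7)]
block_long [(array([0.5605, 0.1377, 0.0073]), 0.37)]
block_mid [(array([0.5165, 0.1387, 0.0096]), 0.6)]
block_short [(array([0.5554, 0.1417, 0.0099]), 0.56)]
```

Call:
{"name": "drive_tool", "arguments": {"moves": [{"tx": 0,"ty": 0,"tz": 2,"rx": 0,"ry": 0,"rz": 0,"fingers": 1},{"tx": 0,"ty": 0,"tz": 4.5,"rx": 0,"ry": 0,"rz": 0,"fingers": 1},{"tx": 0,"ty": 0,"tz": 7,"rx": 0,"ry": 0,"rz": 0,"fingers": 1},{"tx": 0,"ty": 0,"tz": 9,"rx": 0,"ry": 0,"rz": 0,"fingers": 1},{"tx": 0,"ty": 0,"tz": 10.2,"rx": 0,"ry": 0,"rz": 0,"fingers": 1},{"tx": 0,"ty": 0,"tz": 10.9,"rx": 0,"ry": 0,"rz": 0,"fingers": 1},{"tx": 0,"ty": 0,"tz": 10.9,"rx": 0,"ry": 0,"rz": 0,"fingers": 1},{"tx": 0,"ty": 0,"tz": 10.9,"rx": 0,"ry": 0,"rz": 0,"fingers": 1}]}}

```text
time: 33.4
ee_pos: [0.4497, -0.0321, 0.0171]
orientation: [0.751, 0.66, 0.0, 0.0]
wrist_force: [0.6, -0.1, -1.5]
width: 0.363
gripper_force: 30.0
```

Call:
{"name": "drive_tool", "arguments": {"moves": [{"tx": 0,"ty": 0,"tz": 0.15,"rx": 0,"ry": 0,"rz": 0,"fingers": 1},{"tx": 0,"ty": 0,"tz": 0.3,"rx": 0,"ry": 0,"rz": 0,"fingers": 1},{"tx": 0,"ty": 0,"tz": 0.35,"rx": 0,"ry": 0,"rz": 0,"fingers": 1},{"tx": 0,"ty": 0,"tz": 0.35,"rx": 0,"ry": 0,"rz": 0,"fingers": 1},{"tx": 0,"ty": 0,"tz": 0.3,"rx": 0,"ry": 0,"rz": 0,"fingers": -0.3},{"tx": 0,"ty": 0,"tz": 0.3,"rx": 0,"ry": 0,"rz": 0,"fingers": -0.3},{"tx": 0,"ty": 0,"tz": 0.3,"rx": 0,"ry": 0,"rz": 0,"fingers": -0.3},{"tx": 0,"ty": 0,"tz": 0.3,"rx": 0,"ry": 0,"rz": 0,"fingers": -0.3}]}}

```text
time: 34.4
ee_pos: [0.4491, -0.0321, 0.0134]
orientation: [0.751, 0.66, -0.0, -0.0]
wrist_force: [-0.2, -0.4, -0.1]
width: 0.638
gripper_force: 0.0
```

Call:
{"name": "drive_tool", "arguments": {"moves": [{"tx": 0,"ty": 0,"tz": 0,"rx": 0,"ry": 0,"rz": 0,"fingers": -0.3},{"tx": 0,"ty": 0,"tz": -1,"rx": 0,"ry": 0,"rz": 0,"fingers": -0.3},{"tx": 0,"ty": 0,"tz": -3,"rx": 0,"ry": 0,"rz": 0,"fingers": -0.3},{"tx": 0,"ty": 0,"tz": -5,"rx": 0,"ry": 0,"rz": 0,"fingers": -0.3},{"tx": 0,"ty": 0,"tz": -8,"rx": 0,"ry": 0,"rz": 0,"fingers": -0.3},{"tx": 0,"ty": 0,"tz": -11,"rx": 0,"ry": 0,"rz": 0,"fingers": -0.3},{"tx": 0,"ty": 0,"tz": -11,"rx": 0,"ry": 0,"rz": 0,"fingers": -0.3},{"tx": 0,"ty": 0,"tz": -11,"rx": 0,"ry": 0,"rz": 0,"fingers": -0.3}]}}

```text
time: 35.4
ee_pos: [0.4487, -0.0323, 0.1234]
orientation: [0.751, 0.66, -0.0, 0.0]
wrist_force: [-0.3, 0.2, -0.5]
width: 0.65
gripper_force: 0.0
```

Run:
```python
from h import *
np.set_printoptions(precision=4,suppress=True)
s=status.get_state();print(s['time'],s['ee_pos'],s['width'],s['wrist_force'],s["gripper_force"])
snapshot("wrist");snapshot("scene")
for c in ("wrist","scene"):
  for n in ("block_long","lever_hub","lever_ball","stop_face","fixed_end_face","block_mid","block_short"): print(c,n,[(w(c,q["position"]),q["score"]) for q in tip_of(c,n)[:1]])
```

```text
35.4 [ 0.4487 -0.0323  0.1234] 0.6499251735554623 [-0.2567  0.2378 -0.4654] 0.0
wrist block_long [(array([ 0.4491, -0.0299, -0.0038]), 0.68)]
wrist lever_hub []
wrist lever_ball []
wrist stop_face []
wrist fixed_end_face []
wrist block_mid []
wrist block_short []
scene block_long [(array([ 0.4523, -0.0326, -0.0066]), 0.73)]
scene lever_hub [(array([ 0.4772, -0.2702,  0.053 ]), 0.93)]
scene lever_ball [(array([ 0.4176, -0.2636,  0.0507]), 0.66)]
scene stop_face [(array([ 0.4717, -0.3236,  0.0145]), 0.55)]
scene fixed_end_face [(array([ 0.4642, -0.3858,  0.0104]), 0.75)]
scene block_mid [(array([0.5149, 0.138 , 0.0065]), 0.84)]
scene block_short [(array([0.5584, 0.1394, 0.0094]), 0.75)]
```

All measurements agree with the goal, so I'm handing in.

```bash
python3 -c "
from h import *
print(bot.sign_off())"
```

```text
the job is handed in; nothing more can be done
None
```

I set the jig to the long block, threw the lever fully over (about 90°), and left the block upright on the open bench at about (0.45, -0.03), then handed the job in at about 35 s; sign-off gave no verdict, and in the last camera check the gap (about 64 mm), lever, block and the two racked blocks matched the goal, but I did not re-check the loose tools.

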